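Take the bore depths of contact sockets and lock the depth rod

ROBOT

A 6-joint arm with a two-finger parallel gripper is mounted at the origin on a cart in front of the work surface, level with it; the furniture and walls round the work are solid. World frame = base frame: x ahead of the robot, y to its left, z up, the work surface at z = 0. Lengths are in mm, angles in rad, forces in N, time in s.
With the tool pointing down it reaches from about 275 to 725 mm from the base axis. Payload 5.6 kg.
Tool frame: the origin (TCP) lies at the very end of the fingers, on their centre line; the grasp point (between the pads) lies 19 mm behind it; z points along the fingers, y is the line along which they close (so a half turn about z gives the same grasp; the last joint's range is limited). The gripper opens to 85 mm and grips with 20 to 120 N. Pads are 22 mm wide; open, the fingers measure 114 mm over their backs; the gripper's body (76 mm by 85 mm) begins 54 mm behind the grasp point. The pads swing forward as they close: fully open they stand 13 mm farther back than shut.
Start: joints at [-1.005, 0.255, 0.108, 0, -1.424, -0.285], TCP at [152.438, -528.446, 231.283] pointing down, gripper open.
Joint ranges: [-2.95, 2.95], [-1.21, 1.97], [-1.09, 1.5], [-2.87, 1.71], [-2.94, -0.07], [-3.05, 3.05]. Speed limits (rad/s): [2.57, 2.57, 3.14, 3.14, 3.14, 3.14].

INTERFACE

Orientations are given as a unit quaternion [w, x, y, z].
In Python, from station import robot, read_camera gives the robot as it stands.
- The arm moves only by the tool servo_tool, never from a script. Its argument "rows" is one flat list of numbers, 6 for each row, row after row: the shift along the tool's x, y, z normalised to -1 to 1, where 1 is 15 cm, then the turn, a rotation vector about the tool's x, y, z normalised to -1 to 1, where 1 is 45 degrees. A call has exactly 8 rows; each row shifts and turns the commanded pose from where the row before left it, along the tool's axes as they then stand; what a row does not reach is not made up. A row lasts 1/12 s, in which the tool goes at most 41.7 mm and 7.16 degrees, less where a joint would pass 70% of its speed; a pose out of reach is approached as far as the arm can. A call with a number of a shift or a turn outside -1 to 1 is refused whole. A call with a gripper value outside its range is refused whole. "gripper" is the opening, from -1 (shut) to 1 (fully open), set as the call begins (left out, the last holds). The fingers move at their own pace and stop on an object; the grip force is fixed at half the most. Time passes only in rows, so rows that do not move let the fingers close, or fill a call up. It gives the time, the measured TCP pose, the force, the opening and the grip force at its end, in the units of the state.
- robot.observe(): the state, without advancing time (a new reading comes with each control period).
- read_camera(name): name is "scene" or "top"; returns a dict with "pixels" (420x560x3 uint8, red, green, blue), "fx", "fy", "cx", "cy" (pixels), "rvec" (rotation vector, rad) and "tvec" (3), from world to camera coordinates, as OpenCV has them. Camera axes: x right, y down, z forward; pixel columns grow to the right and rows downward; lengths in mm; the calibration is good to about 2 mm. A picture is of the moment at which its call begins. There is no depth.
- robot.sign_off(): hands the job in; it is judged then, once.
The state is a dict: "clock": time; "joints": joint angles; "joint_vel": joint speeds; "tau": joint torques, N m; "position": TCP position; "tool_rot": TCP orientation; "force": force on the tool from outside, world axes, zero at the start; "torque": the same for the moment, N m; "opening": finger opening in mm; "finger_force": force on a finger pad.
Only numpy, scipy, OpenCV 4.12 (cv2) and the standard library are available. Lean on these libraries where they do the work, as an engineer would, in place of code of your own. Each camera call takes 0.05 s, during which the arm holds its last target. There are 200 camera calls.

TASK

Open the lever of the collet stand, and set each brass socket upright and centred on a circle of its own on the thin layout sheet (any circle), turned so that its tab points along that circle's index line. When all stand so, draw the depth rod out of the collet by its square handle and gauge the sockets from the shortest to the tallest: lower the rod into the bore until it bottoms out, the rim pushing the friction collar up, and hold it on the bottom for a full second. Then put the rod back into the open collet until its collar just rests on the collet's face, without pushing the collar off the depth it took, and swing the collet's lever fully closed; all sockets must finally still be set out, and the other things on the desk stay where they are.

Things in the scene. Friction and masses are not known exactly. Their poses are not given: they have to be found in the camera images.
- sheet: thin bare-metal layout sheet, 96 x 270 mm and 1 mm thick, fixed on the desk (things stand on it practically at desk height, z = 0); origin near its middle on the desk, x axis along the index lines (the way the tabs must point), y along the row of circles, z up
- circle_0 (a point): centre of a 58 mm circle engraved on the sheet, at the sheet's y = 85 mm; 85 mm between circles; its index line runs from the circle's edge along the sheet's x axis, 29 to 54 mm from the centre
- circle_1 (a point): centre of a 58 mm circle engraved on the sheet, at the sheet's y = 0 mm; 85 mm between circles; its index line runs from the circle's edge along the sheet's x axis, 29 to 54 mm from the centre
- circle_2 (a point): centre of a 58 mm circle engraved on the sheet, at the sheet's y = -85 mm; 85 mm between circles; its index line runs from the circle's edge along the sheet's x axis, 29 to 54 mm from the centre
- short_mid (a point): centre (half-way up) of the short socket: loose upright brass cylinder, 36 mm diameter, 38 mm high, about 300 g, on a round foot of 52 mm diameter and 5 mm thick, with an 11 mm blind bore 24 mm deep down its axis from the top (floor 14 mm above the underside); from the foot one flat tab, 16 mm wide and as thick as the foot, reaches out to 38 mm from the axis; stands roughly on one of the circles at the start, turned anyhow; x axis towards the tab, z axis up; may be absent
- short_tab (a point): end of the short socket's tab, 38 mm from its axis, 2.5 mm above its underside
- middle_mid (a point): centre (half-way up) of the middle socket: loose upright brass cylinder, 36 mm diameter, 48 mm high, about 300 g, on a round foot of 52 mm diameter and 5 mm thick, with an 11 mm blind bore 34 mm deep down its axis from the top (floor 14 mm above the underside); from the foot one flat tab, 16 mm wide and as thick as the foot, reaches out to 38 mm from the axis; stands roughly on one of the circles at the start, turned anyhow; x axis towards the tab, z axis up; may be absent
- middle_tab (a point): end of the middle socket's tab, 38 mm from its axis, 2.5 mm above its underside
- tall_mid (a point): centre (half-way up) of the tall socket: loose upright brass cylinder, 36 mm diameter, 58 mm high, about 300 g, on a round foot of 52 mm diameter and 5 mm thick, with an 11 mm blind bore 44 mm deep down its axis from the top (floor 14 mm above the underside); from the foot one flat tab, 16 mm wide and as thick as the foot, reaches out to 38 mm from the axis; stands roughly on one of the circles at the start, turned anyhow; x axis towards the tab, z axis up
- tall_tab (a point): end of the tall socket's tab, 38 mm from its axis, 2.5 mm above its underside
- rod_handle (a point): centre of the depth rod's handle: square grip 18 x 18 x 45 mm (flat faces across x and y, long axis z). The rod proper is 8 mm in diameter and reaches 70 mm down from the handle's lower end; its tip is 92.5 mm below this point. The rod and its collar weigh 120 g; at the start it stands upright, gripped in the closed collet, the collar resting on the collet's face
- rod_tip (a point): tip of the depth rod, on its axis, z axis up towards the handle
- collar (a joint): brass stop collar (26 mm diameter, 12 mm high) that slides on the rod under the handle, held by 3 N of friction; m: 0 as found, when its underside is 16 mm above the rod's tip; the underside is 16 mm + this value above the tip, so after bottoming in the short, middle and tall bores it reads about 0.008, 0.018 and 0.028; most 0.040
- collet_mouth (a point): centre of the 11 mm opening in the top face of the collet stand, 80 mm above the desk; z up, x and y along the sides of the stand's 84 mm square foot. The bore goes 65 mm down; two jaws inside grip the rod when the lever is closed. The collet head is 50 mm in diameter. The stand is fixed on the desk
- lever (a joint): collet lever, turns about the stand's vertical axis (through the collet mouth), anticlockwise seen from above as the value grows, rad: 0 fully open, 1.0 fully closed (end stop); stays where it is left, about 3 N to move at the knob
- lever_knob (a point): middle of the upright black knob at the lever's end, to grip or push: 14 mm diameter, from 46 to 96 mm above the desk, 85 mm from the stand's axis; the lever's arm is a 10 mm bar below it, up to 47 mm above the desk
- tape_black: black tape roll, 70 mm across, 19 mm high, origin at its underside; to be left alone
- knob_insulator_1: brown round insulator, 45 mm across, 42 mm high, origin at its underside; to be left alone
- relay_spare: small upright relay, 30 x 36 x 61 mm, origin at its underside; to be left alone

How it is judged:
By the outcome, as a careful person would: the job done as asked, in the order asked, and still so for the second after the job is handed in, with the robot touching nothing.
Of socket_short, socket_middle only 1 to 2 are there at a start; the rules pass over those that are not, and their reading is None.
At some moment in a run one of socket_short, socket_middle, socket_tall may be knocked a few centimetres aside while the robot is not near it.
It also fails if it takes over 210 s, if anything falls off the work surface, if the arm or the gripper's body presses on something with over 40 N, if the wrist force passes 120 N, or if a joint passes its speed limit or range.

## Working session

There is one attempt and no reset: what is moved stays moved. The work goes in short steps, Python scripts to look and compute and a tool call to move; the robot and the scene stay as the last step left them, time stands still between calls to the robot, and variables do not carry over. Pictures are saved under pics/ and viewed, at most 14 in all, crops included, and the job is handed in when it is done.

Besides the shell and the picture viewer there is one more tool, called after "Emit:" as name(argument=value, ...) on one line, values as JSON. servo_tool: Moves the arm, as the interface text tells. Scaled input: -1 to 1 covers 15 cm each way for a shift and 45 degrees each way for a turn. Its arguments: {"type":"object","properties":{"rows":{"type":"array"},"gripper":{"type":"number"}},"required":["rows"]}

```bash
ls; mkdir -p pics
cat > h.py <<'E'
import numpy as np, cv2
from station import robot, read_camera
def snap(name,fn=None):
    c=read_camera(name)
    if fn: cv2.imwrite('pics/'+fn,cv2.cvtColor(c['pixels'],cv2.COLOR_RGB2BGR))
    return c
def KM(c):
    return np.array([[c['fx'],0,c['cx']],[0,c['fy'],c['cy']],[0,0,1.]])
def ray(c,px,z):
    R,_=cv2.Rodrigues(np.array(c['rvec'],float)); t=np.array(c['tvec'],float).ravel()
    o=-R.T@t; d=R.T@np.linalg.inv(KM(c))@np.array([px[0],px[1],1.])
    return o+d*(z-o[2])/d[2]
def proj(c,P):
    return cv2.projectPoints(np.array(P,float).reshape(-1,1,3),np.array(c['rvec'],float),np.array(c['tvec'],float),KM(c),None)[0].reshape(-1,2)
E
python3 - <<'E'
from h import *
for n in('top','scene'):
    c=snap(n,n+'0.png'); print(n,c['fx'],c['cx'],c['cy']); R,_=cv2.Rodrigues(np.array(c['rvec']));print(-R.T@np.array(c['tvec']).ravel(),R)
s=robot.observe();print(s)
E
```

```text
pics
top 480.410762942005 277.13826664311307 227.60425854103448
[ 412.67227968   49.18737426 1539.95027613] [[ 0.00277097 -0.99964738 -0.02640886]
 [-0.99815706 -0.00116399 -0.06067229]
 [ 0.06062015  0.02652831 -0.99780832]]
scene 471.6902714401677 283.67114102007423 209.9104563085886
[-202.20399305  672.02369288 1002.00088396] [[-0.67231583 -0.74022465 -0.00767476]
 [-0.5194264   0.47910994 -0.70756617]
 [ 0.52743497 -0.47172146 -0.70660542]]
{'clock': 0.1, 'joints': array([-1.00543968e+00,  2.55650201e-01,  1.07126141e-01, -3.94358933e-04,
       -1.42387762e+00, -2.84553391e-01]), 'joint_vel': array([-0.00041195, -0.00174606,  0.00308599,  0.002714  , -0.00054756,
       -0.00093046]), 'tau': array([-3.77699864e-03, -3.87601984e+01,  2.38474435e+01,  5.37803024e+00,
       -3.84868923e-03, -1.53178856e-06]), 'position': array([ 152.31835114, -528.03247772,  230.50722225]), 'tool_rot': array([-1.53241416e-04, -1.39912020e-01,  9.90163595e-01,  8.11690731e-04]), 'force': array([ 1.24357037, -0.00805966,  0.43690652]), 'torque': array([ 0.02361029,  0.05565622, -0.01244971]), 'finger_force': 0.0, 'opening': 85.61512536889943}
```

View pics/top0.png

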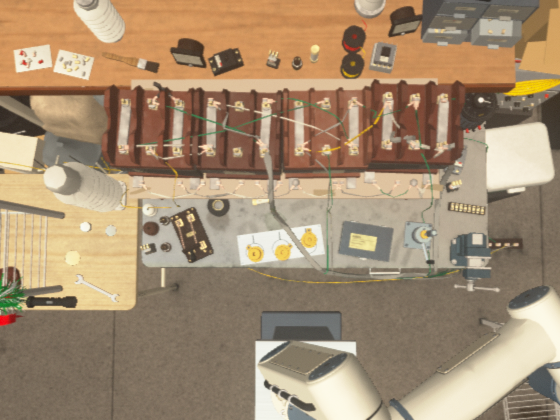

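View pics/scene0.png

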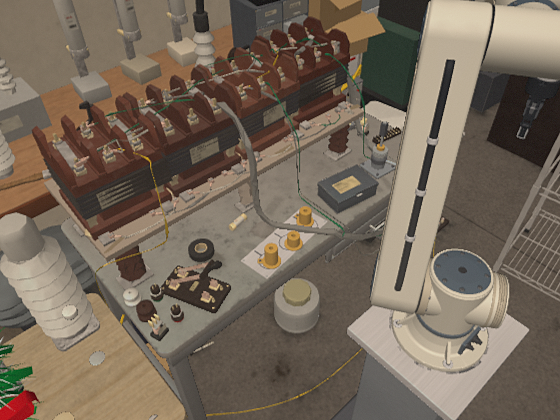

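Top view: the sheet and three yellow sockets lie near (255,253), (282,251), (309,238), and the collet stand near (425,232). Next I'll zoom in.

```bash
cat >> h.py <<'E'
def crop(img,x0,y0,x1,y1,f): 
    return cv2.resize(cv2.cvtColor(img[y0:y1,x0:x1],cv2.COLOR_RGB2BGR),None,fx=f,fy=f,interpolation=cv2.INTER_CUBIC)
E
python3 - <<'E'
from h import *
def lab(c,px,z): return np.round(ray(c,px,z)[:2],1)
t=read_camera('top');s=read_camera('scene')
a=crop(t['pixels'],230,215,330,275,6);b=crop(t['pixels'],385,205,455,275,6)
cv2.imwrite('pics/a.png',a)
c=crop(s['pixels'],235,195,335,275,6)
cv2.imwrite('pics/c.png',c)
d=crop(s['pixels'],340,110,420,180,5)
h=np.zeros((420,770,3),np.uint8);h[:420,:420]=b;h[:350,420:770]=d[:,:350];cv2.imwrite('pics/b.png',h)
for p in[(255,253),(282,251),(309,238)]: print(lab(t,p,40))
print(lab(t,(425,232),125))
E
```

```text
[424.3 158. ]
[430.7  73.7]
[471.4 -10.5]
[ 486.3 -346.1]
```

View pics/a.png

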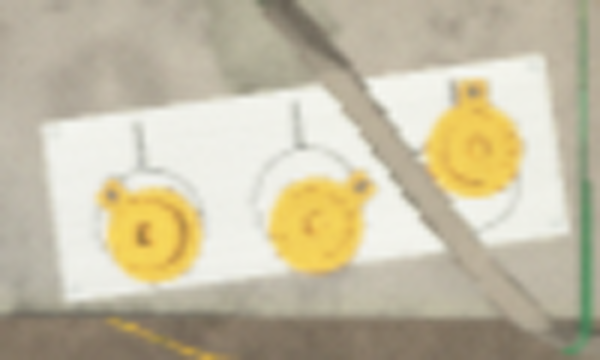

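View pics/c.png

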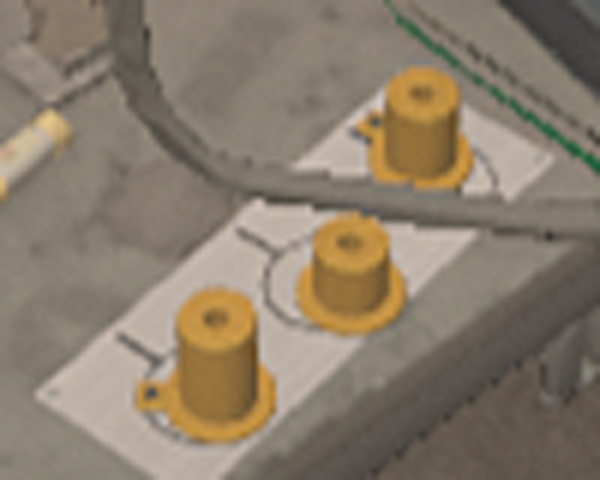

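View pics/b.png

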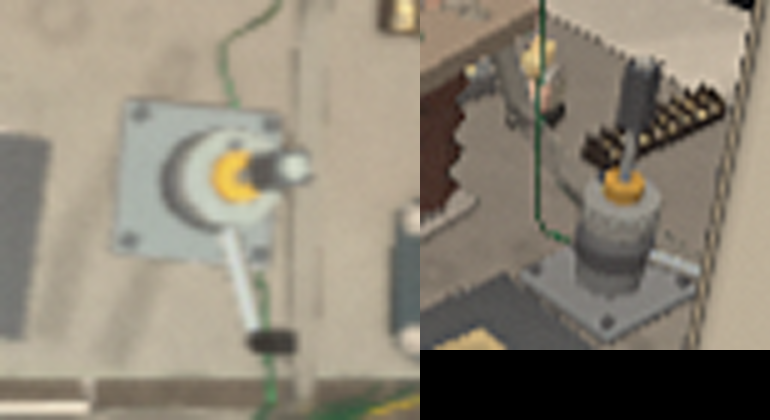

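Top crop: the tall socket is on the left circle, the short one in the middle and the middle one on the right, all off-centre and turned, with the index lines pointing up. A grey cable crosses the sheet, so I need its height. Collet: the rod is in the collet, and the knob is at about (430,262) in the top image. Next I'll fit the sheet and socket poses and triangulate the cable.

```bash
cat >> h.py <<'E'
from scipy.optimize import least_squares, minimize
F=6
HT=dict(short=38,middle=48,tall=58)
def ymask(c,lo=(15,110,70),hi=(32,255,255)):
    h=cv2.cvtColor(c['pixels'],cv2.COLOR_RGB2HSV)
    return cv2.inRange(h,np.array(lo),np.array(hi)).astype(np.float32)/255
def sat(c):
    p=c['pixels'].astype(np.float32); return np.clip((p[...,0]-p[...,2]-40)/80,0,1)
A=np.linspace(0,2*np.pi,48,endpoint=False)
def circ(x,y,r,z): return np.c_[x+r*np.cos(A),y+r*np.sin(A),np.full(48,float(z))]
def render(c,x,y,th,h,box):
    x0,y0,x1,y1=box; im=np.zeros(((y1-y0)*F,(x1-x0)*F),np.uint8)
    u=np.array([np.cos(th),np.sin(th)]);v=np.array([-u[1],u[0]])
    tab=[np.r_[np.array([x,y])+u*a+v*b,z] for a in(15,38) for b in(-8,8) for z in(1,6)]
    for P in([circ(x,y,26,1),circ(x,y,26,6)],[circ(x,y,18,6),circ(x,y,18,h+1)],[tab]):
        q=proj(c,np.vstack(P)); q=(q-[x0,y0]+.5)*F-.5
        hull=cv2.convexHull(q.astype(np.float32))
        cv2.fillConvexPoly(im,np.round(hull*16).astype(np.int32),255,shift=4)
    im=cv2.resize(im,None,fx=1/F,fy=1/F,interpolation=cv2.INTER_AREA).astype(np.float32)/255
    return cv2.GaussianBlur(im,(0,0),.5)
def fit(cams,h,x,y,th=None):
    boxes=[];ms=[]
    for c in cams:
        q=proj(c,[x,y,25])[0].astype(int); b=(q[0]-22,q[1]-22,q[0]+22,q[1]+22); boxes.append(b)
        ms.append(sat(c)[b[1]:b[3],b[0]:b[2]])
    def cost(p):
        # tolerance to neighbours: ignore mask pixels far from model
        e=0
        for c,b,m in zip(cams,boxes,ms):
            r=render(c,p[0],p[1],p[2],h,b); w=cv2.dilate((r>.05).astype(np.float32),np.ones((7,7)))
            e+=(w*(r-m)**2).sum()
        return e
    best=None
    for t in ([th] if th is not None else np.arange(0,6.28,.7)):
        r=minimize(cost,[x,y,t],method='Nelder-Mead',options=dict(initial_simplex=[[x,y,t],[x+6,y,t],[x,y+6,t],[x,y,t+.35]],xatol=.02,fatol=.005))
        if best is None or r.fun<best.fun: best=r
    return best.x,best.fun
def fitsheet(cams,x,y,th):
    pix=[c['pixels'].astype(np.float32).min(2) for c in cams]
    def model(p):
        R=np.array([[np.cos(p[2]),-np.sin(p[2])],[np.sin(p[2]),np.cos(p[2])]])
        out=[]
        for a,b,n in([(48,-130),(48,130),(1,0)],[(-48,-130),(-48,130),(-1,0)],[(-45,135),(45,135),(0,1)],[(-45,-135),(45,-135),(0,-1)]):
            for s in np.linspace(0,1,25):
                q=np.array(a)*(1-s)+np.array(b)*s; out.append((R@q+p[:2],R@np.array(n)))
        return out
    p=np.array([x,y,th],float)
    for it in range(8):
        M=[];d=[]
        span=14 if it<4 else 7
        for q,n in model(p):
            for c,im in zip(cams,pix):
                k=np.arange(-span,span+.1,.5); P=np.c_[q+k[:,None]*n,np.full(len(k),1.)]
                uv=proj(c,P).astype(np.float32); v=cv2.remap(im,uv[:,0][None],uv[:,1][None],cv2.INTER_LINEAR)[0]
                g=-np.gradient(cv2.GaussianBlur(v[None],(0,0),2)[0]); i=g.argmax()
                if g[i]<2.5 or i in(0,len(k)-1): continue
                r=q-p[:2]; M.append([n[0],n[1],n@[-r[1],r[0]]]); d.append(k[i])
        M=np.array(M);d=np.array(d)
        f=least_squares(lambda s:M@s-d,np.zeros(3),loss='soft_l1',f_scale=.7); p=p+f.x
    return p,len(d),np.sqrt(np.median((M@f.x-d)**2))
E
python3 - <<'E'
from h import *
t=read_camera('top');s=read_camera('scene')
cs=np.array([(42,125),(540,55),(568,232),(68,298)])/6+[230,215]-.4
W=np.array([ray(t,q,1)[:2] for q in cs]); print(W.round(1), np.linalg.norm(np.diff(W,axis=0),axis=1))
m=W.mean(0); d=W[0]-W[1]; th=np.arctan2(d[1],d[0])-np.pi/2
for C in([t],[s],[t,s]): print(fitsheet(C,*m,th))
for nm,g in dict(tall=(424,158),short=(430,74),middle=(471,-10)).items():
    for C in([t],[s],[t,s]): 
        x,f=fit(C,HT[nm],*g); print(nm,x.round(2),np.degrees(x[2]).round(1)%360,round(f,2))
# cable
for z in range(0,200,20):
    L=[ray(t,q,z) for q in[(280,219),(290,232),(296.7,240),(304,251),(318,266)]]
    print(z,proj(s,L).round(0).tolist(), L[2].round(0))
E
```

```text
[[480.8 220.4]
 [518.6 -46. ]
 [424.3 -60.6]
 [388.4 205.7]] [269.04021222  95.48950759 268.74854654]
(array([4.52711474e+02, 7.98027047e+01, 1.40545530e-01]), 95, np.float64(0.601226688410498))
(array([4.53149824e+02, 8.06273767e+01, 1.41298123e-01]), 82, np.float64(0.482569290645717))
(array([4.52973649e+02, 8.02537445e+01, 1.40998283e-01]), 176, np.float64(0.5090970521570096))
tall [422.41 159.53   0.84] 48.1 8.25
tall [422.33 160.71   0.84] 48.3 63.83
tall [422.47 160.07   0.82] 47.2 72.34
short [427.45  73.74   5.44] 311.8 7.27
short [427.9   74.71  -0.61] 325.3 37.71
short [427.96  74.19   5.41] 310.3 46.21
middle [467.52 -10.19   6.3 ] 1.1999999999999886 6.15
middle [470.73 -10.8    5.64] 322.9 59.66
middle [ 4.6813e+02 -9.7300e+00 -1.0000e-02] 359.6 71.11
0 [[267.0, 225.0], [284.0, 227.0], [296.0, 228.0], [310.0, 231.0], [333.0, 232.0]] [467.  27.   0.]
20 [[267.0, 220.0], [285.0, 222.0], [296.0, 224.0], [310.0, 226.0], [333.0, 227.0]] [466.  28.  20.]
40 [[267.0, 216.0], [285.0, 218.0], [296.0, 219.0], [310.0, 221.0], [333.0, 223.0]] [465.  28.  40.]
60 [[267.0, 211.0], [285.0, 213.0], [296.0, 214.0], [311.0, 217.0], [333.0, 218.0]] [464.  28.  60.]
80 [[268.0, 206.0], [285.0, 208.0], [297.0, 209.0], [311.0, 212.0], [333.0, 213.0]] [464.  28.  80.]
100 [[268.0, 201.0], [285.0, 203.0], [297.0, 204.0], [311.0, 207.0], [333.0, 208.0]] [463.  29. 100.]
120 [[268.0, 196.0], [286.0, 198.0], [297.0, 199.0], [311.0, 202.0], [333.0, 203.0]] [462.  29. 120.]
140 [[268.0, 191.0], [286.0, 193.0], [297.0, 194.0], [311.0, 196.0], [334.0, 197.0]] [462.  29. 140.]
160 [[269.0, 186.0], [286.0, 188.0], [297.0, 189.0], [311.0, 191.0], [334.0, 192.0]] [461.  30. 160.]
180 [[269.0, 180.0], [286.0, 182.0], [298.0, 183.0], [312.0, 185.0], [334.0, 186.0]] [460.  30. 180.]
```

Run:
```python
from h import *
t=read_camera('top');s=read_camera('scene')
out=[]
p=(453,80.25,.141)
u=np.array([np.cos(p[2]),np.sin(p[2])]);v=np.array([-u[1],u[0]])
for c,b in((t,(285,222,325,272)),(s,(285,195,335,245))):
    im=crop(c['pixels'],*b,10)
    def dr(P,col):
        q=((proj(c,P)-b[:2]+.5)*10).round().astype(int); cv2.polylines(im,[q],True,col,1)
    ce=np.array(p[:2])-85*v; dr(circ(*ce,29,1),(255,0,0)); dr(circ(*ce,26,6),(0,255,0)); dr(np.array([[*(ce+29*u),1],[*(ce+54*u),1]]),(255,0,0))
    x=(468.1,-9.7); dr(circ(*x,26,6),(0,0,255));dr(circ(*x,18,49),(0,0,255))
    out.append(im[:500])
h=np.hstack(out)[:500,:800]; print(h.shape)
cv2.imwrite('pics/d.png',h)
```

```text
(500, 800, 3)
```

View pics/d.png

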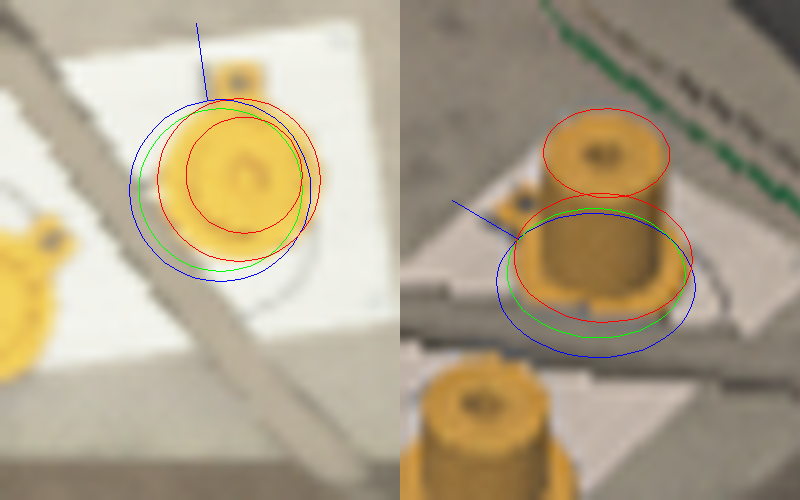

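The engraved pattern isn't at the sheet's middle, so I'll fit the circles directly and improve the brass mask for the scene view.

```bash
cat >> h.py <<'E'
def sat(c):
    p=c['pixels'].astype(np.float32); r=(p[...,0]-p[...,2])/(p[...,0]+20)
    return np.clip((r-.3)/.3,0,1)
def fitcirc(cams,p,yc=(85,0,-85),rng=20):
    u=np.array([np.cos(p[2]),np.sin(p[2])]);v=np.array([-u[1],u[0]])
    B=[]
    for c in cams:
        g=cv2.resize(c['pixels'].min(2),None,fx=4,fy=4,interpolation=cv2.INTER_CUBIC)
        bh=cv2.morphologyEx(g,cv2.MORPH_BLACKHAT,cv2.getStructuringElement(cv2.MORPH_ELLIPSE,(17,17))).astype(np.float32)
        m=cv2.dilate(cv2.resize((sat(c)>.15).astype(np.uint8),None,fx=4,fy=4),np.ones((9,9)))
        bh[m>0]=0; B.append(cv2.GaussianBlur(np.minimum(bh,60),(0,0),1.5))
    base=[]
    for y in yc:
        a=np.linspace(0,2*np.pi,90,endpoint=False)
        base+= [(29*np.cos(k),y+29*np.sin(k)) for k in a]+[(k,y) for k in np.linspace(30,54,25)]
    base=np.array(base)
    def sc(d):
        q=np.array(p[:2])+(base[:,:1]+d[0])*u+(base[:,1:]+d[1])*v
        e=0
        for c,b in zip(cams,B):
            uv=((proj(c,np.c_[q,np.ones(len(q))])+.5)*4-.5).astype(np.float32)
            e+=cv2.remap(b,uv[:,0][None],uv[:,1][None],cv2.INTER_LINEAR).sum()
        return -e
    g=np.arange(-rng,rng+.1,1.5); d0=min(((a,b) for a in g for b in g),key=sc)
    r=minimize(sc,d0,method='Nelder-Mead'); return r.x,r.fun
E
python3 - <<'E'
from h import *
t=read_camera('top');s=read_camera('scene')
p=(453,80.25,.141);u=np.array([np.cos(p[2]),np.sin(p[2])]);v=np.array([-u[1],u[0]])
for C in([t],[s],[t,s]): d,f=fitcirc(C,p);print(d.round(2),f)
o=np.array(p[:2])+d[0]*u+d[1]*v; print('origin',o,[ (o+k*v).round(1).tolist() for k in(85,0,-85)])
for nm,g in dict(tall=(424,158),short=(430,74),middle=(471,-10)).items():
    for C in([t],[s],[t,s]): 
        x,f=fit(C,HT[nm],*g); print(nm,x.round(2),np.degrees(x[2]).round(1)%360,round(f,2))
# collet: yellow collar (z 80..92, r13)
for c in (t,s):
    x0=(400,210,440,260) if c is t else (365,130,400,165)
    m=sat(c)[x0[1]:x0[3],x0[0]:x0[2]]; ys,xs=np.nonzero(m>.5); print(xs.mean()+x0[0],ys.mean()+x0[1],len(xs), ray(c,(xs.mean()+x0[0],ys.mean()+x0[1]),88))
    def cost(q):
        im=np.zeros((50*6,50*6),np.uint8); h=cv2.convexHull(((proj(c,np.vstack([circ(*q,13,80),circ(*q,13,92)]))-x0[:2]+.5)*6-.5).astype(np.float32))
        cv2.fillConvexPoly(im,np.round(h*16).astype(np.int32),255,shift=4)
        r=cv2.GaussianBlur(cv2.resize(im,(50,50),interpolation=cv2.INTER_AREA).astype(np.float32)/255,(0,0),.5)[:m.shape[0],:m.shape[1]]
        return ((r-m)**2).sum()
    print(minimize(cost,[480,-348],method='Nelder-Mead').x)
print(ray(t,(430,261.5),80), ray(t,(424,223),0))
E
```

```text
[-12.92  -0.42] -3511.236572265625
[-11.92   0.05] -5419.064453125
[-12.31  -0.07] -8862.7939453125
origin [440.81950958  78.44854201] [[428.9, 162.6], [440.8, 78.4], [452.8, -5.7]]
tall [421.84 160.1    0.8 ] 45.8 26.2
tall [422.42 160.53   5.4 ] 309.5 46.87
tall [422.44 160.1    0.82] 47.0 76.06
short [426.91  73.64   5.42] 310.3 25.8
short [427.68  74.46  -0.87] 310.4 28.94
short [427.98  74.18   5.4 ] 309.4 54.83
middle [ 4.6699e+02 -1.0220e+01  1.0000e-02] 0.5 23.44
middle [470.29 -10.36  -0.91] 307.7 46.35
middle [ 4.6753e+02 -9.7500e+00 -3.0000e-02] 358.5 76.54
423.24242424242425 234.12121212121212 33 [ 481.79281038 -351.06726158   88.        ]
[ 482.03159586 -353.89812476]
380.05128205128204 146.97435897435898 39 [ 481.8708052  -350.88282855   88.        ]
[ 483.72482568 -354.83238232]
[ 399.77914528 -372.15896065   80.        ] [ 521.48375633 -378.27492808    0.        ]
```

```bash
cat >> h.py <<'E'
from scipy.spatial.transform import Rotation as Rn
def st():
    o=robot.observe(); q=o['tool_rot']; R=Rn.from_quat(np.r_[q[1:],q[0]]).as_matrix()
    yaw=np.degrees(np.arctan2(-R[0,1],R[1,1])); return o,R,yaw
def go(x,y,z,yaw):
    "yaw: tool y axis angle ccw from world +y (deg). turn first, then shift in tool axes"
    o,R,y0=st(); Rd=np.array([[-1,0,0],[0,1,0],[0,0,-1.]]); Rt=Rn.from_euler('z',yaw,degrees=True).as_matrix()@Rd
    rv=np.degrees((Rn.from_matrix(R).inv()*Rn.from_matrix(Rt)).as_rotvec())/45
    d=Rt.T@(np.array([x,y,z])-o['position'])/150
    print('t%.1f pos'%o['clock'],o['position'].round(1),'yaw %.1f'%y0,'F',o['force'].round(1),'open %.1f'%o['opening'])
    print(' turn',rv.round(3),' shift',d.round(3))
E
python3 -c "
from h import *
go(483,-353.5,230,-5.5)"
```

```text
t0.5 pos [ 152.4 -528.4  231.2] yaw 16.1 F [-0.8 -0.3  0.3] open 85.8
 turn [0.   0.   0.48]  shift [-2.082  1.372  0.008]
```

Emit:
servo_tool(rows=[0,0,0,0,0,0.12,0,0,0,0,0,0.12,0,0,0,0,0,0.12,0,0,0,0,0,0.12,-0.1735,0.1143,0,0,0,0,-0.1735,0.1143,0,0,0,0,-0.1735,0.1143,0,0,0,0,-0.1735,0.1143,0,0,0,0], gripper=0.2)

```text
clock: 1.17
position: [263.6, -469.5, 231.4]
tool_rot: [0.0, 0.048, 0.999, -0.0]
force: [0.3, -0.2, 0.3]
opening: 51.1
finger_force: 0.0
```

Emit:
servo_tool(rows=[-0.1735,0.1143,0,0,0,0,-0.1735,0.1143,0,0,0,0,-0.1735,0.1143,0,0,0,0,-0.1735,0.1143,0,0,0,0,-0.1735,0.1143,0,0,0,0,-0.1735,0.1143,0,0,0,0,-0.1735,0.1143,0,0,0,0,-0.1735,0.1143,0,0,0,0])

```text
clock: 1.83
position: [484.3, -352.7, 231.4]
tool_rot: [0.0, 0.048, 0.999, -0.0]
force: [1.0, -1.3, 0.4]
opening: 51.6
finger_force: 0.0
```

Run:
```python
from h import *
go(483,-353.5,139,-5.5)
s=snap('scene')
im=crop(s['pixels'],330,90,430,190,6); 
t=snap('top'); im2=crop(t['pixels'],400,200,450,280,6)
h=np.zeros((600,800,3),np.uint8); h[:600,:500]=crop(s['pixels'],330,80,430,200,5)[:600]; h[:480,500:800]=im2; cv2.imwrite('pics/e.png',h)
```

```text
t1.8 pos [ 484.3 -352.7  231.4] yaw -5.5 F [ 1.  -1.3  0.4] open 51.6
 turn [-0.  0. -0.]  shift [ 0.008 -0.006  0.616]
```

View pics/e.png

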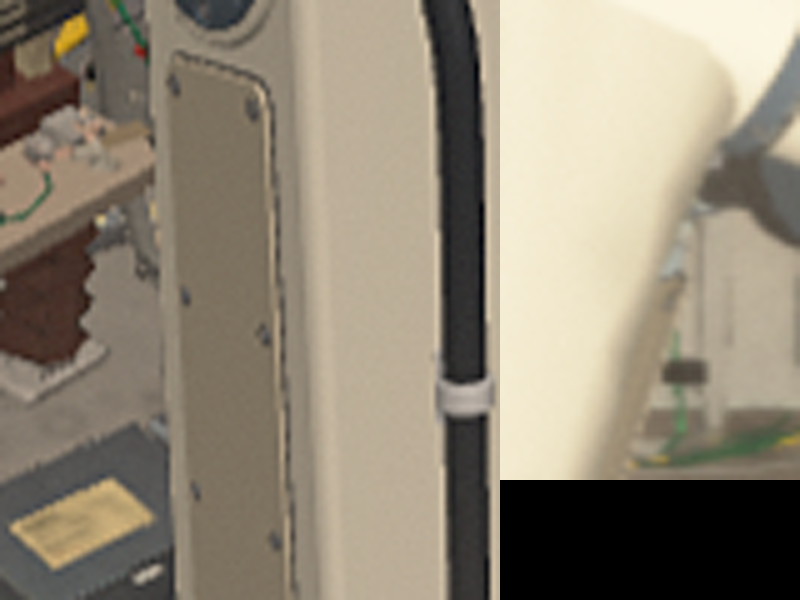

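Run:
```python
from h import *
t=read_camera('top');s=read_camera('scene')
print('handle top face?',ray(t,(433.3,232.1),179),'scene crop handle mid',ray(s,(340+(640-420)/5-.4,110+95/5-.4),156))
print(proj(t,[[483,-353.5,179],[483,-353.5,134]]),proj(s,[[483,-353.5,179],[483,-353.5,134]]))
print('knob',ray(t,(385+270/6-.4,205+341/6-.4),80))
```

```text
handle top face? [ 483.19579417 -354.14913851  179.        ] scene crop handle mid [ 482.58256201 -354.16919494  156.        ]
[[433.06853248 232.16918083]
 [428.46359434 232.9616703 ]] [[384.43008634 122.32218095]
 [382.34509507 134.52921248]]
knob [ 399.97555422 -370.9688316    80.        ]
```

Emit:
servo_tool(rows=[0.008,-0.01,0.08,0,0,0,0,0,0.1,0,0,0,0,0,0.1,0,0,0,0,0,0.1,0,0,0,0,0,0.1,0,0,0,0,0,0.08,0,0,0,0,0,0.05,0,0,0,0,0,0,0,0,0])

```text
clock: 2.7
position: [480.1, -355.1, 138.3]
tool_rot: [-0.001, 0.049, 0.999, 0.001]
force: [0.1, -0.4, -0.5]
opening: 51.3
finger_force: 0.0
```

Emit:
servo_tool(rows=[0,0,0,0,0,0,0,0,0,0,0,0,0,0,0,0,0,0,0,0,0,0,0,0,0,0,0,0,0,0,0,0,0,0,0,0,0,0,0,0,0,0,0,0,0,0,0,0], gripper=-1)

```text
clock: 3.37
position: [482.0, -355.4, 140.3]
tool_rot: [0.001, 0.048, 0.999, -0.0]
force: [0.9, -1.5, 2.0]
opening: 17.9
finger_force: 58.5
```

Run:
```python
from h import *
go(483,-353.5,139,-5.5);print(robot.observe()['torque'],robot.observe()['finger_force'])
```

```text
t3.4 pos [ 482.  -355.4  140.3] yaw -5.5 F [ 0.9 -1.5  2. ] open 17.9
 turn [-0.001  0.001 -0.   ]  shift [-0.005  0.013  0.008]
[-0.52941706 -0.11341341 -0.001344  ] 58.462606240063906
```

Emit:
servo_tool(rows=[0,0,0,0,0,0,0,0,0,0,0,0,0,0,0,0,0,0,0,0,0,0,0,0,0,0,0,0,0,0,0,0,0,0,0,0,0,0,0,0,0,0,0,0,0,0,0,0], gripper=-0.2)

```text
clock: 4.03
position: [481.7, -355.0, 139.8]
tool_rot: [-0.0, 0.048, 0.999, 0.0]
force: [0.3, -0.3, -0.2]
opening: 34.2
finger_force: 0.0
```

Run:
```python
from h import *
go(483,-353.5,139,-5.5);print(robot.observe()['torque'],robot.observe()['joints'])
```

```text
t4.0 pos [ 481.7 -355.   139.8] yaw -5.5 F [ 0.3 -0.3 -0.2] open 34.2
 turn [ 0. -0. -0.]  shift [-0.008  0.011  0.005]
[-0.06882857  0.04818201  0.02876902] [-3.74142219e-01  3.90662920e-01  6.61206041e-02 -3.28105788e-05
 -1.24629602e+00 -1.29285283e+00]
```

Emit:
servo_tool(rows=[0,0,-0.1,0,0,0,0,0,-0.1,0,0,0,0,0,-0.1,0,0,-0.1,0,0,-0.02,0,0,-0.15,0,0,0,0,0,-0.15,0,0,0,0,0,-0.15,0,0,0,0,0,-0.15,0,0,0,0,0,-0.15], gripper=0.2)

```text
clock: 4.7
position: [481.7, -355.0, 187.8]
tool_rot: [0.0, -0.285, 0.959, 0.0]
force: [-0.3, 0.7, -0.0]
opening: 51.6
finger_force: 0.0
```

Emit:
servo_tool(rows=[0,0,0,0,0,-0.15,0,0,0,0,0,-0.15,0,0,0,0,0,-0.15,0,0,0,0,0,-0.15,0,0,0,0,0,-0.15,0,0,0,0,0,-0.15,0,0,0,0,0,-0.15,0,0,0,0,0,-0.1])

```text
clock: 5.37
position: [481.7, -355.0, 187.8]
tool_rot: [0.0, -0.674, 0.738, 0.0]
force: [0.5, -0.1, 0.5]
opening: 51.3
finger_force: 0.0
```

Run:
```python
from h import *
go(482.5,-355.2,139,84.5)
```

```text
t5.4 pos [ 481.7 -355.   187.8] yaw 84.8 F [ 0.5 -0.1  0.5] open 51.3
 turn [0.    0.    0.007]  shift [ 0.001 -0.005  0.325]
```

Emit:
servo_tool(rows=[0,-0.005,0.08,0,0,0.007,0,0,0.09,0,0,0,0,0,0.09,0,0,0,0,0,0.065,0,0,0,0,0,0,0,0,0,0,0,0,0,0,0,0,0,0,0,0,0,0,0,0,0,0,0])

```text
clock: 6.03
position: [483.0, -355.5, 140.1]
tool_rot: [0.0, -0.67, 0.742, -0.001]
force: [-0.0, -0.7, 0.2]
opening: 51.3
finger_force: 0.0
```

Emit:
servo_tool(rows=[0,0,0,0,0,0,0,0,0,0,0,0,0,0,0,0,0,0,0,0,0,0,0,0,0,0,0,0,0,0,0,0,0,0,0,0,0,0,0,0,0,0,0,0,0,0,0,0], gripper=-1)

```text
clock: 6.7
position: [483.0, -355.2, 139.5]
tool_rot: [0.0, -0.67, 0.742, -0.001]
force: [2.5, 1.0, 2.3]
opening: 17.0
finger_force: 58.7
```

Emit:
servo_tool(rows=[0,0,0,0,0,0,0,0,0,0,0,0,0,0,0,0,0,0,0,0,0,0,0,0,0,0,0,0,0,0,0,0,0,0,0,0,0,0,0,0,0,0,0,0,0,0,0,0])

```text
clock: 7.37
position: [482.9, -355.3, 139.3]
tool_rot: [0.0, -0.67, 0.742, -0.001]
force: [4.2, -0.3, 4.0]
opening: 17.2
finger_force: 58.8
```

Run:
```python
from h import *
go(482.5,-355.2,139,84.5);print(robot.observe()['torque'])
```

```text
t7.4 pos [ 482.9 -355.3  139.3] yaw 84.2 F [ 4.2 -0.3  4. ] open 17.2
 turn [-0.001 -0.    -0.007]  shift [-0.     0.003  0.002]
[ 6.21999320e-02 -1.69577071e+00 -1.15688664e-03]
```

Emit:
servo_tool(rows=[0,-0.007,0,0,0,0,0,0,0,0,0,0,0,0,0,0,0,0,0,0,0,0,0,0,0,0,0,0,0,0,0,0,0,0,0,0,0,0,0,0,0,0,0,0,0,0,0,0])

```text
clock: 8.03
position: [483.2, -355.2, 138.9]
tool_rot: [-0.0, -0.67, 0.742, 0.0]
force: [1.3, 0.9, 2.5]
opening: 17.3
finger_force: 58.9
```

Run:
```python
from h import *
go(482.5,-355.2,139,84.5);print(robot.observe()['torque'])
```

```text
t8.0 pos [ 483.2 -355.2  138.9] yaw 84.2 F [1.3 0.9 2.5] open 17.3
 turn [ 0.001  0.    -0.007]  shift [ 0.001  0.005 -0.001]
[-0.11175526 -0.4786908  -0.03453107]
```

Emit:
servo_tool(rows=[0,0,0,0,0,0,0,0,0,0,0,0,0,0,-0.12,0,0,0,0,0,-0.12,0,0,0,0,0,-0.12,0,0,0.15,0,0,0,0,0,0.15,0,0,0,0,0,0.15,0,0,0,0,0,0.15], gripper=0.0)

```text
clock: 8.7
position: [482.9, -354.8, 192.5]
tool_rot: [-0.0, -0.476, 0.88, 0.001]
force: [-0.1, -0.1, 0.0]
opening: 42.8
finger_force: 0.0
```

Emit:
servo_tool(rows=[0,0,0,0,0,0.15,0,0,0,0,0,0.15,0,0,0,0,0,0.15,0,0,0,0,0,0.15,0,0,0,0,0,0.15,0,0,0,0,0,0.15,0,0,0,0,0,0.15,0,0,0,0,0,0.15])

```text
clock: 9.37
position: [482.7, -354.8, 192.1]
tool_rot: [-0.001, -0.025, 1.0, 0.001]
force: [-0.8, 1.0, 0.7]
opening: 42.9
finger_force: 0.0
```

Run:
```python
from h import *
go(400.3,-372.3,54,-5)
```

```text
t9.4 pos [ 482.7 -354.8  192.1] yaw 2.8 F [-0.8  1.   0.7] open 42.9
 turn [ 0.002 -0.003  0.174]  shift [ 0.537 -0.164  0.92 ]
```

Emit:
servo_tool(rows=[0,0,0,0,0,0.11,0,0,0,0,0,0.11,0,0,0,0,0,0.11,0.128,-0.057,0,0,0,0,0.128,-0.057,0,0,0,0,0.128,-0.057,0,0,0,0,0.128,-0.057,0,0,0,0,0,0,0.05,0,0,0])

```text
clock: 10.03
position: [398.6, -373.8, 186.6]
tool_rot: [0.0, 0.103, 0.995, -0.0]
force: [0.5, 0.1, 0.3]
opening: 42.4
finger_force: 0.0
```

Emit:
servo_tool(rows=[0,0,0.15,0,0,0,0,0,0.15,0,0,0,0,0,0.15,0,0,0,0,0,0.15,0,0,0,0,0,0.15,0,0,0,0,0,0.12,0,0,0,0,0,0,0,0,0,0,0,0,0,0,0])

```text
clock: 10.7
position: [400.5, -372.6, 54.1]
tool_rot: [-0.002, 0.102, 0.995, 0.001]
force: [0.7, 0.4, 1.3]
opening: 42.5
finger_force: 0.0
```

Emit:
servo_tool(rows=[0,0,0,0,0,0,0,0,0,0,0,0,0,0,0,0,0,0,0,0,0,0,0,0,0,0,0,0,0,0,0,0,0,0,0,0,0,0,0,0,0,0,0,0,0,0,0,0], gripper=-1)

```text
clock: 11.37
position: [401.9, -373.9, 56.6]
tool_rot: [0.001, 0.102, 0.995, -0.001]
force: [-2.3, -0.0, 6.0]
opening: 12.4
finger_force: 58.4
```

Run:
```python
from h import *
go(424.2,-294.5,54,-12)
o,R,y=st();p=o['position']-[483.4,-355.5,0];print(np.hypot(*p[:2]),np.degrees(np.arctan2(p[1],p[0])))
# arc waypoints in tool axes, 8 steps of -1.02 rad total
a0=np.arctan2(p[1],p[0]);P=[85*np.array([np.cos(a0-k*1.02/8),np.sin(a0-k*1.02/8)]) for k in range(9)]
for d in np.diff(P,axis=0): print((R.T@np.r_[d,0]/150).round(3))
```

```text
t11.4 pos [ 401.9 -373.9   56.6] yaw -11.7 F [-2.3 -0.   6. ] open 12.4
 turn [-0.002  0.003  0.008]  shift [-0.035  0.548  0.017]
83.51631887708474 -167.2949198462596
[ 0.026  0.068 -0.   ]
[ 0.017  0.07  -0.   ]
[ 0.008  0.072 -0.   ]
[-0.002  0.072 -0.   ]
[-0.011  0.071 -0.   ]
[-0.02   0.069 -0.   ]
[-0.028  0.066 -0.   ]
[-0.037  0.062 -0.   ]
```

Emit:
servo_tool(rows=[0.026,0.068,-0.02,0,0,0,0.017,0.07,-0.01,0,0,0,0.008,0.072,0,0,0,0,-0.002,0.072,0,0,0,0,-0.011,0.071,0,0,0,0,-0.02,0.069,0,0,0,0,-0.028,0.066,0,0,0,0,-0.037,0.062,0,0,0,0])

```text
clock: 12.03
position: [413.2, -301.0, 57.1]
tool_rot: [-0.012, 0.1, 0.995, -0.007]
force: [-46.9, -83.3, -22.6]
opening: 12.5
finger_force: 66.3
```

Emit:
servo_tool(rows=[-0.02,0.03,0,0,0,0,0,0,0,0,0,0,0,0,0,0,0,0,0,0,0,0,0,0,0,0,0,0,0,0,0,0,0,0,0,0,0,0,0,0,0,0,0,0,0,0,0,0])

```text
clock: 12.7
position: [412.9, -301.4, 57.1]
tool_rot: [-0.015, 0.103, 0.995, -0.008]
force: [-38.1, -65.8, -15.2]
opening: 12.1
finger_force: 65.0
```

Run:
```python
from h import *
go(424.2,-294.5,54,-12)
o,R,y=st();p=o['position']-[483.4,-355.5,0];print(np.hypot(*p[:2]),np.degrees(np.arctan2(p[1],p[0])))
```

```text
t12.7 pos [ 412.9 -301.4   57.1] yaw -11.8 F [-38.1 -65.8 -15.2] open 12.1
 turn [-0.025 -0.035  0.005]  shift [-0.064  0.061  0.02 ]
88.84237650934563 142.47813206207442
```

Emit:
servo_tool(rows=[0.03,-0.05,0,0,0,0,0,0,0,0,0,0,0,0,0,0,0,0,0,0,-0.15,0,0,0,0,0,-0.2,0,0,0,0,0,-0.2,0,0,0,0,0,-0.2,0,0,0,0,0,-0.2,0,0,0], gripper=-0.2)

```text
clock: 13.37
position: [423.8, -295.4, 204.2]
tool_rot: [0.001, 0.101, 0.995, 0.0]
force: [0.7, -0.6, -0.5]
opening: 34.1
finger_force: 0.0
```

Run:
```python
from h import *
go(422.4,160,230,-45)
```

```text
t13.4 pos [ 423.8 -295.4  204.2] yaw -11.6 F [ 0.7 -0.6 -0.5] open 34.1
 turn [0.001 0.002 0.743]  shift [ 2.153  2.14  -0.172]
```

Emit:
servo_tool(rows=[0.0387,0.1858,0,0,0,0,0.0387,0.1858,0,0,0,0,0.0387,0.1858,0,0,0,0,0.0387,0.1858,0,0,0,0,0.0387,0.1858,0,0,0,0,0.0387,0.1858,0,0,0,0,0.0387,0.1858,0,0,0,0,0.0387,0.1858,0,0,0,0], gripper=0.4)

```text
clock: 14.03
position: [422.8, -66.1, 202.7]
tool_rot: [0.001, 0.101, 0.995, 0.001]
force: [-0.8, -0.8, -0.5]
opening: 59.5
finger_force: 0.0
```

Emit:
servo_tool(rows=[0.0387,0.1858,0,0,0,0,0.0387,0.1858,0,0,0,0,0.0387,0.1858,0,0,0,0,0.0387,0.1858,0,0,0,0,0.0387,0.1858,0,0,0,0,0.0387,0.1858,0,0,0,0,0.0387,0.1858,0,0,0,0,0.0387,0.1858,0,0,0,0])

```text
clock: 14.7
position: [421.7, 161.9, 202.7]
tool_rot: [0.0, 0.101, 0.995, 0.001]
force: [0.6, -0.0, -0.4]
opening: 59.7
finger_force: 0.0
```

Run:
```python
from h import *
go(422.4,160,20,-11.6)
t=snap('top');s=snap('scene'); h=np.zeros((600,800,3),np.uint8)
h[:420,:420]=crop(t['pixels'],385,205,455,275,6); h[:500,420:]=crop(s['pixels'],340,100,416,200,5); 
cv2.imwrite('pics/f.png',h)
```

```text
t14.7 pos [421.7 161.9 202.7] yaw -11.6 F [ 0.6 -0.  -0.4] open 59.7
 turn [0.003 0.001 0.001]  shift [-0.007 -0.012  1.218]
```

View pics/f.png

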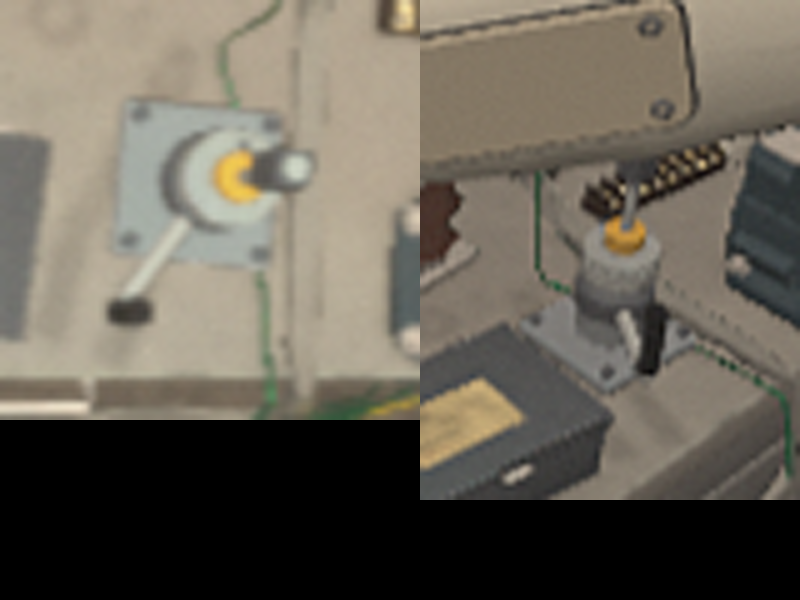

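Lever now swung: the knob is at crop (128,311), i.e. (405.9,256.4) in the top image. I'll compute its angle.

Run:
```python
from h import *
t=read_camera('top')
for px in((385+128/6-.4,205+311/6-.4),(385+270/6-.4,205+341/6-.4)):
  for z in(71,96):
    p=ray(t,px,z)-[483,-354.1,0];print(p.round(1),np.hypot(*p[:2]),np.degrees(np.arctan2(p[1],p[0])))
```

```text
[-68.2  51.5  71. ] 85.44235013515586 142.9526458054333
[-68.2  57.5  96. ] 89.20553323552609 139.89586430024812
[-83.1 -19.5  71. ] 85.35051910762574 -166.8213337620222
[-82.9 -12.3  96. ] 83.78773141602058 -171.5832318785269
```

Lever has turned only about 0.87 rad. The fingers probably met the grey case, so I'll push the knob the rest of the way from behind with shut fingers.

Emit:
servo_tool(rows=[0,0,0,0,0,0.128,0,0,0,0,0,0.128,0,0,0,0,0,0.128,0,0,0,0,0,0.128,0,0,0,0,0,0.128,-0.124,-0.162,0,0,0,0,-0.124,-0.162,0,0,0,0,-0.124,-0.162,0,0,0,0], gripper=-1)

```text
clock: 15.52
position: [416.9, 66.7, 202.4]
tool_rot: [0.0, 0.345, 0.939, 0.001]
force: [0.7, 0.7, 0.2]
opening: 0.2
finger_force: 0.0
```

Emit:
servo_tool(rows=[-0.124,-0.162,0,0,0,0,-0.124,-0.162,0,0,0,0,-0.124,-0.162,0,0,0,0,-0.124,-0.162,0,0,0,0,-0.124,-0.162,0,0,0,0,-0.124,-0.162,0,0,0,0,-0.124,-0.162,0,0,0,0,-0.124,-0.162,0,0,0,0])

```text
clock: 16.18
position: [403.9, -178.4, 202.7]
tool_rot: [0.001, 0.346, 0.938, 0.0]
force: [0.5, 1.0, 0.3]
opening: -0.2
finger_force: 0.0
```

Emit:
servo_tool(rows=[-0.124,-0.162,0,0,0,0,-0.124,-0.162,0,0,0,0,-0.124,-0.162,0,0,0,0,-0.124,-0.162,0,0,0,0,-0.124,-0.162,0,0,0,0,0,0,0,0,0,0,0,0,0.1,0,0,0,0,0,0.15,0,0,0])

```text
clock: 16.85
position: [397.3, -331.2, 166.4]
tool_rot: [0.003, 0.346, 0.938, -0.0]
force: [0.5, -0.0, 0.3]
opening: 0.1
finger_force: 0.0
```

Run:
```python
from h import *
go(395.6,-327.5,72,-40.5)
```

```text
t16.9 pos [ 397.3 -331.2  166.4] yaw -40.5 F [ 0.5 -0.   0.3] open 0.1
 turn [ 0.002  0.007 -0.001]  shift [0.025 0.011 0.629]
```

Emit:
servo_tool(rows=[0.02,0,0.12,0,0,0,0,0,0.15,0,0,0,0,0,0.15,0,0,0,0,0,0.12,0,0,0,0,0,0.09,0,0,0,0,0.02,0,0,0,0,0,0.02,0,0,0,0,0,0.02,0,0,0,0])

```text
clock: 17.52
position: [400.7, -321.2, 71.3]
tool_rot: [0.001, 0.346, 0.938, -0.0]
force: [-0.2, -0.1, 1.0]
opening: 0.1
finger_force: 0.0
```

Emit:
servo_tool(rows=[0,0.02,0,0,0,0,0,0.02,0,0,0,0,0,0.02,0,0,0,0,0,0.01,0,0,0,0,0,0.01,0,0,0,0,0,0,0,0,0,0,0,0,0,0,0,0,0,0,0,0,0,0])

```text
clock: 18.18
position: [403.3, -318.0, 71.7]
tool_rot: [-0.002, 0.345, 0.938, -0.006]
force: [-15.5, -27.0, -1.3]
opening: 0.3
finger_force: 15.4
```

Run:
```python
from h import *
go(409.2,-310.6,72,-40.5)
```

```text
t18.2 pos [ 403.3 -318.    71.7] yaw -40.4 F [-15.5 -27.   -1.3] open 0.3
 turn [-0.016  0.     0.002]  shift [ 0.002  0.063 -0.002]
```

Two 30 N+ pushes both stop at the same place, about 142°, and nothing is in the way (the case is 40 mm off). So this is the open end stop. On to the tall socket.

Emit:
servo_tool(rows=[0,-0.08,0,0,0,0,0,0,-0.2,0,0,0,0,0,-0.2,0,0,0,0.13,0.17,-0.2,0,0,0,0.13,0.17,-0.2,0,0,0,0.13,0.17,0,0,0,0,0.13,0.17,0,0,0,0,0.13,0.17,0,0,0,0], gripper=0.4)

```text
clock: 18.85
position: [408.6, -162.6, 188.5]
tool_rot: [0.002, 0.346, 0.938, 0.001]
force: [1.1, -0.2, -0.2]
opening: 59.9
finger_force: 0.0
```

Emit:
servo_tool(rows=[0.13,0.17,0,0,0,0,0.13,0.17,0,0,0,0,0.13,0.17,0,0,0,0,0.13,0.17,0,0,0,0,0.13,0.17,0,0,0,0,0.13,0.17,0,0,0,0,0.13,0.17,0,0,0,0,0.13,0.17,0,0,0,0])

```text
clock: 19.52
position: [421.9, 94.4, 188.1]
tool_rot: [0.001, 0.346, 0.938, 0.001]
force: [1.5, -0.2, -0.3]
opening: 59.7
finger_force: 0.0
```

Run:
```python
from h import *
t=read_camera('top')
go(422.4,159.6,22,-40)
```

```text
t19.6 pos [422.7  98.4 187.9] yaw -40.3 F [0.3 6.  0.2] open 60.0
 turn [ 0.005  0.    -0.008]  shift [0.264 0.311 1.106]
```

Emit:
servo_tool(rows=[0.088,0.104,0,0,0,0,0.088,0.104,0,0,0,0,0.088,0.104,0,0,0,0,0,0,0.15,0,0,0,0,0,0.2,0,0,0,0,0,0.2,0,0,0,0,0,0.2,0,0,0,0,0,0.15,0,0,0])

```text
clock: 20.23
position: [421.6, 153.7, 50.7]
tool_rot: [-0.0, 0.346, 0.938, 0.0]
force: [-0.1, 1.2, 1.1]
opening: 59.6
finger_force: 0.0
```

Emit:
servo_tool(rows=[0,0,0.1,0,0,0,0,0,0.1,0,0,0,0,0,0,0,0,0,0,0,0,0,0,0,0,0,0,0,0,0,0,0,0,0,0,0,0,0,0,0,0,0,0,0,0,0,0,0])

```text
clock: 20.9
position: [422.6, 154.0, 22.7]
tool_rot: [0.0, 0.346, 0.938, 0.001]
force: [-1.0, 0.4, 0.2]
opening: 59.6
finger_force: 0.0
```

Emit:
servo_tool(rows=[0,0,0,0,0,0,0,0,0,0,0,0,0,0,0,0,0,0,0,0,0,0,0,0,0,0,0,0,0,0,0,0,0,0,0,0,0,0,0,0,0,0,0,0,0,0,0,0], gripper=-1)

```text
clock: 21.57
position: [423.4, 154.6, 22.9]
tool_rot: [0.001, 0.346, 0.938, 0.001]
force: [0.9, 2.5, 5.4]
opening: 33.9
finger_force: 59.9
```

Emit:
servo_tool(rows=[0,0,0,0,0,0,0,0,0,0,0,0,0,0,0,0,0,-0.15,0,0,0,0,0,-0.15,0,0,0,0,0,-0.15,0,0,0,0,0,-0.15,0,0,0,0,0,-0.15,0,0,0,0,0,-0.15], gripper=0.2)

```text
clock: 22.23
position: [421.4, 153.0, 21.4]
tool_rot: [-0.001, -0.003, 1.0, -0.001]
force: [-0.4, -0.5, -0.4]
opening: 50.9
finger_force: 0.0
```

Emit:
servo_tool(rows=[0,0,0,0,0,-0.15,0,0,0,0,0,-0.15,0,0,0,0,0,-0.15,0,0,0,0,0,-0.15,0,0,0,0,0,-0.15,0,0,0,0,0,-0.15,0,0,0,0,0,-0.15,0,0,0,0,0,-0.05])

```text
clock: 22.9
position: [421.4, 153.0, 21.4]
tool_rot: [-0.001, -0.421, 0.907, -0.0]
force: [-0.4, -0.3, 0.4]
opening: 51.2
finger_force: 0.0
```

Emit:
servo_tool(rows=[0,0,0,0,0,0,0,0,0,0,0,0,0,0,0,0,0,0,0,0,0,0,0,0,0,0,0,0,0,0,0,0,0,0,0,0,0,0,0,0,0,0,0,0,0,0,0,0], gripper=-1)

```text
clock: 23.57
position: [421.9, 153.4, 21.7]
tool_rot: [-0.0, -0.419, 0.908, -0.0]
force: [-0.9, 0.0, -2.5]
opening: 33.7
finger_force: 59.9
```

Run:
```python
from h import *
go(422.4,159.6,22,50)
```

```text
t23.6 pos [421.9 153.4  21.7] yaw 49.5 F [-0.9  0.  -2.5] open 33.7
 turn [ 0.    -0.001 -0.011]  shift [-0.034  0.024 -0.002]
```

Emit:
servo_tool(rows=[0,0,-0.03,0,0,0,0,0,0,0,0,0.1445,0,0,0,0,0,0.1445,0,0,0,0,0,0.1445,0,0,0,0,0,0.1445,0,0,0,0,0,0.1445,0,0,0,0,0,0.1445,0,0,0,0,0,0])

```text
clock: 24.23
position: [422.3, 153.7, 26.6]
tool_rot: [0.0, -0.09, 0.996, 0.0]
force: [-0.6, -0.1, -3.5]
opening: 33.8
finger_force: 59.8
```

Emit:
servo_tool(rows=[-0.029,0.024,0,0,0,0,-0.029,0.024,0,0,0,0,0,0,0,0,0,0,0,0,0,0,0,0,0,0,0,0,0,0,0,0,0,0,0,0,0,0,0,0,0,0,0,0,0,0,0,0])

```text
clock: 24.9
position: [429.3, 162.2, 26.4]
tool_rot: [-0.0, -0.092, 0.996, -0.0]
force: [-0.4, 0.2, -3.9]
opening: 34.0
finger_force: 59.9
```

Run:
```python
from h import *
go(429,162,22,10.5)
```

```text
t24.9 pos [429.3 162.2  26.4] yaw 10.5 F [-0.4  0.2 -3.9] open 34.0
 turn [-0. -0.  0.]  shift [ 0.002 -0.001  0.029]
```

Emit:
servo_tool(rows=[0,0,0.015,0,0,0,0,0,0.014,0,0,0,0,0,0,0,0,0,0,0,0,0,0,0,0,0,0,0,0,0,0,0,0,0,0,0,0,0,0,0,0,0,0,0,0,0,0,0])

```text
clock: 25.57
position: [429.4, 162.3, 22.1]
tool_rot: [-0.0, -0.092, 0.996, 0.0]
force: [0.5, -0.8, -3.1]
opening: 33.7
finger_force: 60.1
```

Emit:
servo_tool(rows=[0,0,0,0,0,0,0,0,0,0,0,0,0,0,-0.1,0,0,0,0,0,-0.2,0,0,0,0,0,-0.2,0,0,0,0,0,-0.2,0,0,0,0,0,-0.2,0,0,0,0,0,0,0,0,0], gripper=0.2)

```text
clock: 26.23
position: [433.0, 163.9, 163.9]
tool_rot: [0.006, -0.092, 0.996, 0.002]
force: [0.4, 0.2, 0.6]
opening: 51.0
finger_force: 0.0
```

Emit:
servo_tool(rows=[0.019,-0.097,0,0,0,0,0.019,-0.097,0,0,0,0,0.019,-0.097,0,0,0,0,0.019,-0.097,0,0,0,0,0.019,-0.097,0,0,0,0,0.02,-0.097,0,0,0,0,0,0,0,0,0,0,0,0,0,0,0,0])

```text
clock: 26.9
position: [428.6, 73.0, 157.4]
tool_rot: [0.0, -0.091, 0.996, 0.0]
force: [0.0, -0.1, -0.6]
opening: 51.5
finger_force: 0.0
```

Run:
```python
from h import *
t=read_camera('top');s=read_camera('scene')
go(428,73,12,10.5)
for C in([t],[s],[t,s]): 
    x,f=fit(C,58,429,162,.14); print(x.round(2),np.degrees(x[2]).round(1)%360,round(f,2))
h=np.zeros((600,800,3),np.uint8); h[:600,:400]=crop(t['pixels'],230,215,280,290,8); h[:600,400:]=crop(s['pixels'],240,225,290,300,8); cv2.imwrite('pics/g.png',h)
```

```text
t27.0 pos [428.6  73.7 157.2] yaw 10.5 F [-0.1  0.   0.1] open 51.3
 turn [0.    0.001 0.   ]  shift [ 0.005 -0.004  0.968]
[4.3415e+02 1.6387e+02 1.8000e-01] 10.1 212.16
[4.2987e+02 1.6448e+02 6.0000e-02] 3.4 68.7
[4.3044e+02 1.6355e+02 1.2000e-01] 6.6 282.03
```

View pics/g.png

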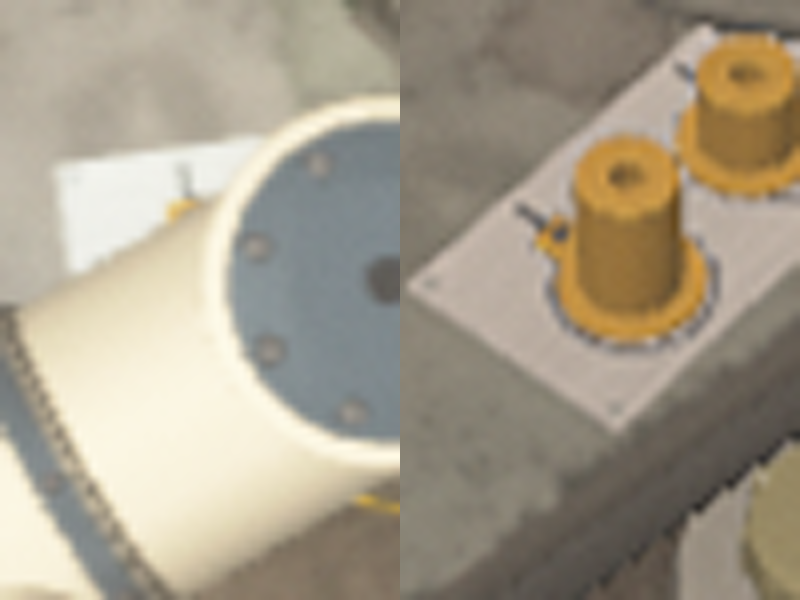

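Emit:
servo_tool(rows=[0.005,-0.004,0.15,0,0,0,0,0,0.2,0,0,0,0,0,0.2,0,0,0,0,0,0.2,0,0,0,0,0,0.15,0,0,0,0,0,0.075,0,0,0,0,0,0,0,0,0,0,0,0,0,0,0])

```text
clock: 27.67
position: [427.8, 73.0, 10.8]
tool_rot: [-0.0, -0.092, 0.996, -0.0]
force: [0.1, 0.1, 0.7]
opening: 51.3
finger_force: 0.0
```

Emit:
servo_tool(rows=[0,0,0,0,0,0,0,0,0,0,0,0,0,0,0,0,0,0,0,0,0,0,0,0,0,0,0,0,0,0,0,0,0,0,0,0,0,0,0,0,0,0,0,0,0,0,0,0], gripper=-1)

```text
clock: 28.33
position: [427.8, 72.6, 10.9]
tool_rot: [0.0, -0.092, 0.996, 0.0]
force: [-0.2, 0.1, 1.1]
opening: -0.2
finger_force: 0.0
```

Emit:
servo_tool(rows=[0,0,0,0,0,0,0,0,0,0,0,0,0,0,0,0,0,-0.15,0,0,0,0,0,-0.15,0,0,0,0,0,-0.15,0,0,0,0,0,-0.15,0,0,0,0,0,-0.15,0,0,0,0,0,-0.15], gripper=0.2)

```text
clock: 29.0
position: [427.7, 72.6, 10.8]
tool_rot: [-0.0, -0.433, 0.901, -0.0]
force: [0.0, 0.7, 0.2]
opening: 51.0
finger_force: 0.0
```

Emit:
servo_tool(rows=[0,0,0,0,0,-0.15,0,0,0,0,0,-0.15,0,0,0,0,0,-0.15,0,0,0,0,0,-0.15,0,0,0,0,0,-0.15,0,0,0,0,0,-0.15,0,0,0,0,0,-0.15,0,0,0,0,0,-0.05])

```text
clock: 29.67
position: [427.8, 72.3, 10.8]
tool_rot: [0.0, 0.771, -0.637, 0.0]
force: [-0.0, -1.9, 0.0]
opening: 51.3
finger_force: 0.7
```

Emit:
servo_tool(rows=[0,0,0,0,0,0,0,0,0,0,0,0,0,0,0,0,0,0,0,0,0,0,0,0,0,0,0,0,0,0,0,0,0,0,0,0,0,0,0,0,0,0,0,0,0,0,0,0], gripper=-1)

```text
clock: 30.33
position: [427.8, 72.6, 10.8]
tool_rot: [0.0, 0.769, -0.639, -0.0]
force: [0.1, 0.0, 0.7]
opening: 0.2
finger_force: 0.0
```

Run:
```python
from h import *
go(441.2,77.6,11,158.5)
```

```text
t30.3 pos [427.8  72.6  10.8] yaw 100.5 F [0.1 0.  0.7] open 0.2
 turn [ 0.     0.    -1.289]  shift [ 0.071 -0.064 -0.001]
```

Gripped nothing: the short socket has been knocked aside (the last picture already showed it moved). I'll raise the arm and look again.

Emit:
servo_tool(rows=[0,0,-0.1,0,0,0,0,0,-0.2,0,0,0,0,0,-0.2,0,0,0,0,0,-0.2,0,0,0,0,0,-0.2,0,0,0,0.2,0,0,0,0,0,0.2,0,0,0,0,0,0.2,0,0,0,0,0], gripper=0.3)

```text
clock: 31.0
position: [444.5, -16.5, 146.6]
tool_rot: [-0.001, 0.769, -0.639, 0.0]
force: [0.5, -0.3, 0.9]
opening: 55.5
finger_force: 0.0
```

Emit:
servo_tool(rows=[0.2,0,0,0,0,0,0.2,0,0,0,0,0,0.2,0,0,0,0,0,0.2,0,0,0,0,0,0.2,0,0,0,0,0,0,0,0,0,0,0,0,0,0,0,0,0,0,0,0,0,0,0])

```text
clock: 31.67
position: [471.2, -163.3, 145.6]
tool_rot: [0.0, 0.769, -0.64, -0.0]
force: [-0.7, 0.4, -0.1]
opening: 55.3
finger_force: 0.0
```

Run:
```python
from h import *
t=read_camera('top');s=read_camera('scene')
go(428,73,12,100.5)
h=np.zeros((600,800,3),np.uint8); h[:500,:400]=crop(t['pixels'],230,205,310,305,5)[:500,:400]; h[:480,400:]=crop(s['pixels'],255,195,335,291,5); cv2.imwrite('pics/i.png',h)
```

```text
t31.8 pos [ 471.4 -162.6  145.9] yaw 100.6 F [ 0.5 -0.2 -0.2] open 55.3
 turn [-0.     0.     0.001]  shift [-1.597 -0.002  0.893]
```

View pics/i.png

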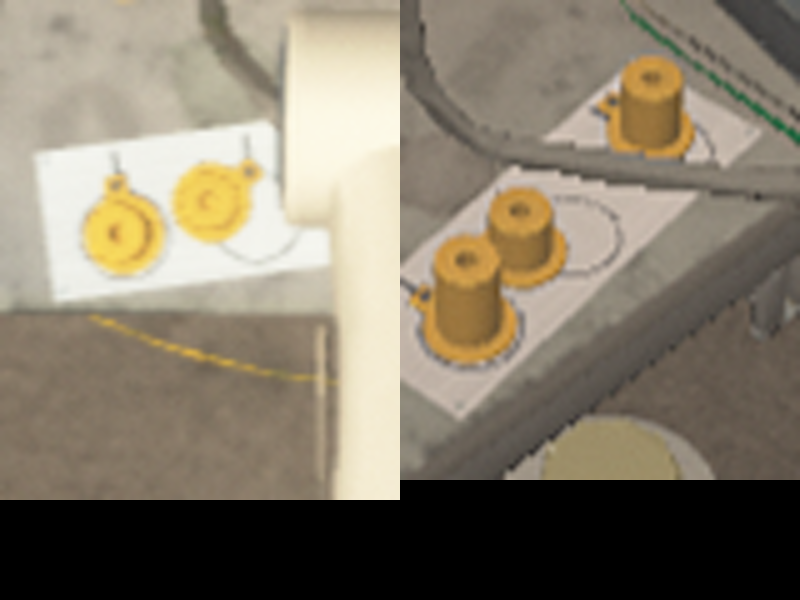

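Short socket is now at top crop (210,202), i.e. (272,245), up against the tall one. Tall sits in its circle with its tab on the line.

Run:
```python
from h import *
t=read_camera('top');s=read_camera('scene')
g=ray(t,(271.6,245),25)[:2]; print(g)
for nm,g,th in(('short',g,5.4),('tall',(430,163),.14)):
  for C in([t],[s],[t,s]): 
    x,f=fit(C,HT[nm],*g,th); print(nm,x.round(2),np.degrees(x[2]).round(1)%360,round(f,2))
x0,_=fit([t],38,*ray(t,(271.6,245),25)[:2],5.4)
p=(453,80.25,.141)
for C in ([t],[s],[t,s]): print(fitcirc(C,p,(85,),rng=16),fitcirc(C,p,(0,),rng=16) )
go(x0[0],x0[1]-1,12,100.5)
```

```text
[449.71601743 106.78830057]
short [450.2  105.27   5.4 ] 309.6 33.48
short [450.17 109.11   5.46] 312.9 74.4
short [450.72 108.45   5.34] 306.2 114.23
tall [4.2990e+02 1.6358e+02 1.6000e-01] 9.2 28.63
tall [4.2973e+02 1.6412e+02 1.0000e-01] 5.4 84.56
tall [4.2988e+02 1.6408e+02 1.4000e-01] 7.7 114.35
(array([ 2.18364258, -0.69501953]), np.float64(-489.12115478515625)) (array([-11.70504227,  -0.54293049]), np.float64(-1370.260498046875))
(array([-10.77226562,   0.5453125 ]), np.float64(-761.2565307617188)) (array([-10.62284535,   0.51208797]), np.float64(-1520.848388671875))
(array([-10.48559344,   0.04430344]), np.float64(-1174.302490234375)) (array([-10.96620589,   0.06422022]), np.float64(-2835.74951171875))
t31.9 pos [ 471.6 -162.5  146. ] yaw 100.6 F [ 0.4 -0.4  0.2] open 55.3
 turn [-0.    -0.     0.002]  shift [-1.775 -0.184  0.893]
```

Emit:
servo_tool(rows=[-0.1983,-0.0203,0,0,0,0,-0.1983,-0.0203,0,0,0,0,-0.1983,-0.0203,0,0,0,0,-0.1983,-0.0203,0,0,0,0,-0.1983,-0.0203,0,0,0,0,-0.1983,-0.0203,0,0,0,0,-0.1983,-0.0203,0,0,0,0,-0.1983,-0.0203,0,0,0,0], gripper=0.2)

```text
clock: 32.53
position: [451.4, 77.1, 146.2]
tool_rot: [-0.0, 0.769, -0.639, 0.0]
force: [0.6, 1.0, -0.3]
opening: 51.0
finger_force: 0.0
```

Emit:
servo_tool(rows=[-0.1983,-0.0203,0,0,0,0,0,0,0.1,0,0,0,0,0,0.2,0,0,0,0,0,0.2,0,0,0,0,0,0.2,0,0,0,0,0,0.15,0,0,0,0,0,0.05,0,0,0,0,0,0,0,0,0])

```text
clock: 33.2
position: [448.3, 104.6, 9.5]
tool_rot: [0.002, 0.769, -0.639, -0.001]
force: [-1.0, -1.3, -0.2]
opening: 51.1
finger_force: 0.0
```

Emit:
servo_tool(rows=[0,0,0,0,0,0,0,0,0,0,0,0,0,0,0,0,0,0,0,0,0,0,0,0,0,0,0,0,0,0,0,0,0,0,0,0,0,0,0,0,0,0,0,0,0,0,0,0], gripper=-1)

```text
clock: 33.87
position: [450.9, 105.6, 12.5]
tool_rot: [-0.002, 0.769, -0.639, 0.001]
force: [-1.6, 1.6, 7.5]
opening: 35.2
finger_force: 60.6
```

Run:
```python
from h import *
go(441.5,77.2,11,158.5)
```

```text
t33.9 pos [450.9 105.6  12.5] yaw 100.5 F [-1.6  1.6  7.5] open 35.2
 turn [-5.000e-03 -1.000e-03 -1.288e+00]  shift [0.011 0.199 0.01 ]
```

Emit:
servo_tool(rows=[0,0,-0.04,0,0,0,0,0,0,0,0,-0.143,0,0,0,0,0,-0.143,0,0,0,0,0,-0.143,0,0,0,0,0,-0.143,0,0,0,0,0,-0.143,0,0,0,0,0,-0.143,0,0,0,0,0,-0.143])

```text
clock: 34.53
position: [449.4, 104.7, 17.1]
tool_rot: [-0.0, 0.956, -0.294, -0.0]
force: [0.2, -0.4, -3.0]
opening: 34.8
finger_force: 60.4
```

Emit:
servo_tool(rows=[0,0,0,0,0,-0.143,0,0,0,0,0,-0.143,0.004,0.066,0,0,0,0,0.004,0.066,0,0,0,0,0.003,0.066,0,0,0,0,0,0,0,0,0,0,0,0,0,0,0,0,0,0,0,0,0,0])

```text
clock: 35.2
position: [440.4, 76.4, 17.0]
tool_rot: [-0.0, 0.982, -0.188, 0.0]
force: [0.4, -0.0, -2.3]
opening: 35.3
finger_force: 60.4
```

Run:
```python
from h import *
go(441.5,77.2,12.5,158.5)
```

```text
t35.2 pos [440.4  76.4  17. ] yaw 158.3 F [ 0.4 -0.  -2.3] open 35.3
 turn [-0.    -0.    -0.003]  shift [ 0.005 -0.008  0.03 ]
```

Emit:
servo_tool(rows=[0.005,-0.008,0.01,0,0,0,0,0,0.018,0,0,0,0,0,0,0,0,0,0,0,0,0,0,0,0,0,0,0,0,0,0,0,0,0,0,0,0,0,0,0,0,0,0,0,0,0,0,0])

```text
clock: 35.87
position: [441.3, 77.4, 12.6]
tool_rot: [0.0, 0.982, -0.187, -0.0]
force: [0.7, 0.6, -3.5]
opening: 34.7
finger_force: 60.5
```

Emit:
servo_tool(rows=[0,0,0,0,0,0,0,0,0,0,0,0,0,0,-0.01,0,0,0.15,0,0,0,0,0,0.15,0,0,0,0,0,0.15,0,0,0,0,0,0.15,0,0,0,0,0,0.15,0,0,0,0,0,0.15], gripper=0.2)

```text
clock: 36.53
position: [441.6, 77.5, 14.4]
tool_rot: [-0.0, 0.855, -0.518, 0.0]
force: [0.1, 0.4, 0.1]
opening: 51.2
finger_force: 0.0
```

Emit:
servo_tool(rows=[0,0,0,0,0,0.15,0,0,0,0,0,0.15,0,0,0,0,0,0.15,0,0,0,0,0,0.15,0,0,0,0,0,0.15,0,0,0,0,0,0.15,0,0,0,0,0,0.15,0,0,0,0,0,0])

```text
clock: 37.2
position: [441.6, 77.5, 14.3]
tool_rot: [0.0, -0.577, 0.817, -0.0]
force: [-0.4, 0.2, 0.3]
opening: 51.4
finger_force: 0.0
```

Emit:
servo_tool(rows=[0,0,0,0,0,0,0,0,0,0,0,0,0,0,0,0,0,0,0,0,0,0,0,0,0,0,0,0,0,0,0,0,0,0,0,0,0,0,0,0,0,0,0,0,0,0,0,0], gripper=-1)

```text
clock: 37.87
position: [441.5, 77.4, 14.6]
tool_rot: [0.0, -0.58, 0.815, -0.0]
force: [-2.6, 0.5, 5.5]
opening: 35.0
finger_force: 59.5
```

Emit:
servo_tool(rows=[0,0,0,0,0,0,0,0,0,0,0,0,0,0,-0.1,0,0,0,0,0,-0.2,0,0,0,0,0,-0.2,0,0,0,0,0,-0.2,0,0,0,0,0,-0.1,0,0,0,0,0,0,0,0,0], gripper=0.2)

```text
clock: 38.53
position: [443.8, 78.3, 138.0]
tool_rot: [0.004, -0.579, 0.815, -0.001]
force: [0.8, -0.4, -0.7]
opening: 51.5
finger_force: 0.0
```

Run:
```python
from h import *
go(466.8,-11.5,14,68.5); t=read_camera('top');s=read_camera('scene')
for nm,g,th in(('middle',(467,-10),0),('short',(442,79),.14)):
  for C in([t],[s],[t,s]): 
    x,f=fit(C,HT[nm],*g,th); print(nm,x.round(2),np.degrees(x[2]).round(1)%360,round(f,2))
```

```text
t38.5 pos [443.8  78.3 138. ] yaw 70.8 F [ 0.8 -0.4 -0.7] open 51.5
 turn [-0.007  0.006  0.051]  shift [ 0.501 -0.362  0.827]
middle [466.99 -10.     0.  ] 0.0 22.44
middle [469.8   -9.92  -0.53] 329.7 45.16
middle [468.6  -10.14   0.  ] 0.1 74.42
short [448.68  77.42   0.48] 27.6 213.55
short [440.44  78.12  -0.48] 332.3 30.46
short [440.59  78.02  -0.7 ] 319.7 244.49
```

Emit:
servo_tool(rows=[0.129,-0.086,0,0,0,0,0.129,-0.086,0,0,0,0,0.129,-0.086,0,0,0,0,0.128,-0.085,0,0,0,0,0,0,0.05,0,0,0,0,0,0.15,0,0,0,0,0,0.2,0,0,0,0,0,0.2,0,0,0])

```text
clock: 39.3
position: [463.7, -12.6, 42.2]
tool_rot: [-0.0, -0.578, 0.816, 0.0]
force: [1.2, 1.1, -0.7]
opening: 50.9
finger_force: 0.0
```

Emit:
servo_tool(rows=[0,0,0.1,0,0,0,0,0,0.1,0,0,0,0,0,0,0,0,0,0,0,0,0,0,0,0,0,0,0,0,0,0,0,0,0,0,0,0,0,0,0,0,0,0,0,0,0,0,0])

```text
clock: 39.97
position: [464.8, -12.3, 14.8]
tool_rot: [0.001, -0.578, 0.816, -0.0]
force: [-0.6, -0.3, -0.2]
opening: 51.2
finger_force: 0.0
```

Emit:
servo_tool(rows=[0,0,0,0,0,0,0,0,0,0,0,0,0,0,0,0,0,0,0,0,0,0,0,0,0,0,0,0,0,0,0,0,0,0,0,0,0,0,0,0,0,0,0,0,0,0,0,0], gripper=-1)

```text
clock: 40.63
position: [465.5, -12.4, 15.3]
tool_rot: [0.001, -0.579, 0.816, -0.001]
force: [-0.8, 0.3, 6.2]
opening: 35.4
finger_force: 59.4
```

Run:
```python
from h import *
go(453.4,-7,18,70.8); t=read_camera('top');s=read_camera('scene')
for nm,g,th in(('short',(442,79),.14),('tall',(430,163),.14)):
  for C in([t],[s],[t,s]): 
    x,f=fit(C,HT[nm],*g,th); print(nm,x.round(2),np.degrees(x[2]).round(1)%360,round(f,2))
```

```text
t40.6 pos [465.5 -12.4  15.3] yaw 70.7 F [-0.8  0.3  6.2] open 35.4
 turn [-0.003  0.001 -0.002]  shift [-0.007  0.088 -0.018]
short [448.68  77.42   0.48] 27.6 213.55
short [440.45  78.13  -0.61] 325.1 30.34
short [440.57  78.02  -0.78] 315.1 244.37
tall [4.4007e+02 1.5433e+02 3.8000e-01] 22.0 214.22
tall [4.2971e+02 1.6417e+02 1.1000e-01] 6.5 47.54
tall [4.2992e+02 1.6385e+02 1.4000e-01] 8.1 262.81
```

Emit:
servo_tool(rows=[0,0,0,0,0,0,0,0,-0.01,0,0,0,0,0,0,0,0,0.15,0,0,0,0,0,0.15,0,0,0,0,0,0.15,0,0,0,0,0,0.15,0,0,0,0,0,0.15,0,0,0,0,0,0.15], gripper=0.2)

```text
clock: 41.4
position: [464.1, -12.5, 15.6]
tool_rot: [-0.0, -0.257, 0.966, 0.0]
force: [-0.4, 0.3, -0.1]
opening: 51.6
finger_force: 0.0
```

Emit:
servo_tool(rows=[0,0,0,0,0,0.15,0,0,0,0,0,0.15,0,0,0,0,0,0.15,0,0,0,0,0,0.15,0,0,0,0,0,0.15,0,0,0,0,0,0.15,0,0,0,0,0,0.15,0,0,0,0,0,0.05])

```text
clock: 42.07
position: [464.1, -12.5, 15.5]
tool_rot: [-0.0, 0.171, 0.985, -0.0]
force: [-0.8, -0.6, -0.2]
opening: 51.0
finger_force: 0.0
```

Emit:
servo_tool(rows=[0,0,0,0,0,0,0,0,0,0,0,0,0,0,0,0,0,0,0,0,0,0,0,0,0,0,0,0,0,0,0,0,0,0,0,0,0,0,0,0,0,0,0,0,0,0,0,0], gripper=-1)

```text
clock: 42.73
position: [464.8, -12.2, 16.1]
tool_rot: [0.0, 0.167, 0.986, 0.0]
force: [-0.4, 2.5, 6.1]
opening: 35.3
finger_force: 59.9
```

Emit:
servo_tool(rows=[0,0,-0.03,0,0,0,0,0,0,0,0,-0.09,0,0,0,0,0,-0.09,0,0,0,0,0,0,0,0,0,0,0,0,0,0,0,0,0,0,0,0,0,0,0,0,0,0,0,0,0,0])

```text
clock: 43.4
position: [464.2, -12.5, 20.0]
tool_rot: [-0.0, 0.098, 0.995, -0.0]
force: [0.0, -0.5, -2.7]
opening: 35.3
finger_force: 60.1
```

Run:
```python
from h import *
o,R,y=st();go(453.4,-7,17,y)
```

```text
t43.4 pos [464.2 -12.5  20. ] yaw -11.3 F [ 0.  -0.5 -2.7] open 35.3
 turn [-0. -0. -0.]  shift [0.078 0.022 0.02 ]
```

Emit:
servo_tool(rows=[0.039,0.011,0,0,0,0,0.039,0.011,0,0,0,0,0,0,0,0,0,0,0,0,0,0,0,0,0,0,0,0,0,0,0,0,0,0,0,0,0,0,0,0,0,0,0,0,0,0,0,0])

```text
clock: 44.07
position: [453.7, -7.0, 20.1]
tool_rot: [0.0, 0.098, 0.995, -0.0]
force: [-0.3, 0.8, -3.6]
opening: 35.3
finger_force: 60.1
```

Emit:
servo_tool(rows=[0,0,0.014,0,0,0,0,0,0.014,0,0,0,0,0,0,0,0,0,0,0,0,0,0,0,0,0,0,0,0,0,0,0,0,0,0,0,0,0,0,0,0,0,0,0,0,0,0,0])

```text
clock: 44.73
position: [453.7, -7.0, 16.1]
tool_rot: [0.0, 0.098, 0.995, -0.0]
force: [-2.0, -0.8, 3.8]
opening: 35.1
finger_force: 60.7
```

Run:
```python
from h import *
o,R,y=st();go(453.4,-7,16,y);print(o['torque'])
```

```text
t44.7 pos [453.7  -7.   16.1] yaw -11.2 F [-2.  -0.8  3.8] open 35.1
 turn [ 0.     0.001 -0.   ]  shift [ 0.002 -0.     0.001]
[ 0.00115708  0.526384   -0.00657658]
```

Emit:
servo_tool(rows=[0,0,0,0,0,0,0,0,0,0,0,0,0,0,-0.1,0,0,0,0,0,-0.22,0,0,0,0,0,-0.22,0,0,0,0,0,-0.22,0,0,0,0,0,-0.22,0,0,0,0,0,-0.22,0,0,0], gripper=0.2)

```text
clock: 45.4
position: [453.3, -7.0, 197.6]
tool_rot: [0.0, 0.098, 0.995, 0.0]
force: [1.5, 0.7, -1.1]
opening: 51.5
finger_force: 0.0
```

Emit:
servo_tool(rows=[-0.045,-0.161,0,0,0,0,-0.045,-0.161,0,0,0,0,-0.045,-0.161,0,0,0,0,-0.045,-0.161,0,0,0,0,-0.045,-0.161,0,0,0,0,-0.045,-0.161,0,0,0,0,-0.045,-0.161,0,0,0,0,-0.045,-0.161,0,0,0,0])

```text
clock: 46.07
position: [468.9, -208.2, 195.7]
tool_rot: [0.0, 0.098, 0.995, 0.0]
force: [0.2, 0.9, -0.6]
opening: 51.2
finger_force: 0.0
```

Run:
```python
from h import *
t=read_camera('top');s=read_camera('scene')
p=(453,80.25,.141)
for C in ([t],[s],[t,s]): print([ (np.round(fitcirc(C,p,y,rng=16)[0],2)).tolist() for y in((85,),(0,),(-85,),(85,0,-85))])
for nm,g in(('tall',(430,163)),('short',(442,79)),('middle',(454,-6))):
  for C in([t],[s],[t,s]): 
    x,f=fit(C,HT[nm],*g,.14); print(nm,x.round(2),np.degrees(x[2]).round(1)%360,round(f,2))
go(483.3,-355.5,140,-5.5)
h=np.zeros((600,800,3),np.uint8); h[:360,:550]=crop(t['pixels'],230,215,340,287,5); h[200:600,400:]=crop(s['pixels'],240,195,340,245,4)[:200].repeat(2,0)[:400,:400]if 0 else crop(s['pixels'],245,200,325,280,5); cv2.imwrite('pics/j.png',h)
```

```text
[[2.24, -0.68], [0.57, -0.7], [4.76, -9.94], [7.0, -10.53]]
[[-10.58, 0.49], [3.76, -0.13], [-8.18, 0.51], [-10.09, 0.14]]
[[-10.4, 0.01], [2.77, -0.35], [6.52, -10.09], [-9.98, -0.25]]
tall [4.3042e+02 1.6279e+02 1.9000e-01] 10.7 22.59
tall [4.2971e+02 1.6417e+02 1.1000e-01] 6.5 47.0
tall [4.3036e+02 1.6327e+02 1.7000e-01] 9.5 70.34
short [4.3962e+02 7.6980e+01 1.4000e-01] 8.2 24.0
short [440.45  78.13  -0.61] 325.1 30.14
short [4.4012e+02 7.7530e+01 1.3000e-01] 7.2 59.34
middle [ 4.5314e+02 -8.1300e+00  3.9000e-01] 22.3 78.14
middle [ 4.5571e+02 -8.8900e+00  2.3000e-01] 13.2 98.82
middle [ 4.5474e+02 -8.7000e+00  2.8000e-01] 15.9 179.03
t46.2 pos [ 468.8 -209.6  195.2] yaw -11.4 F [ 0.2  0.7 -1.2] open 51.4
 turn [-0.001 -0.001 -0.131]  shift [-0.189 -0.959  0.368]
```

View pics/j.png

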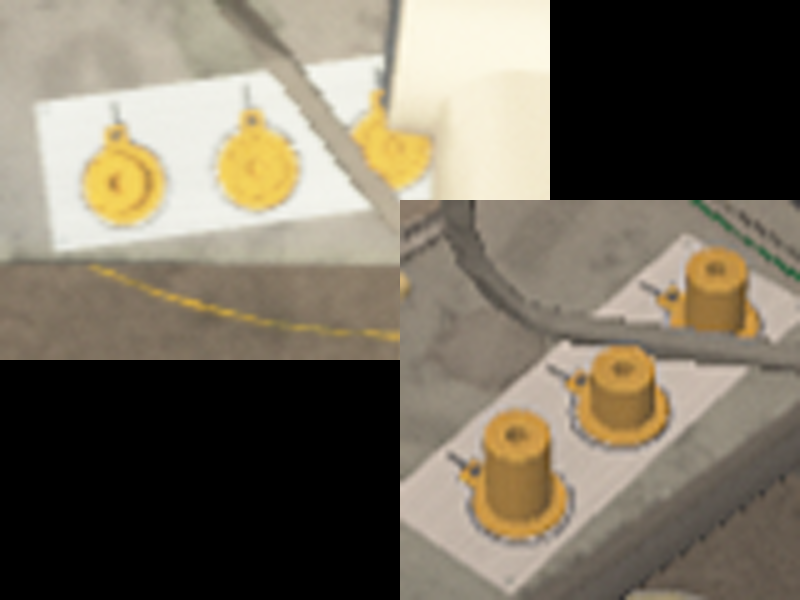

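Pictures: all three stand in their rings with tabs on the index lines, and the cable doesn't interfere. Robot-frame spacing agrees with 85 mm. Next is the rod.

Emit:
servo_tool(rows=[0,0,0,0,0,-0.131,-0.032,-0.16,0,0,0,0,-0.032,-0.16,0,0,0,0,-0.032,-0.16,0,0,0,0,-0.031,-0.16,0,0,0,0,-0.031,-0.16,0,0,0,0,-0.031,-0.159,0,0,0,0,0,0,0,0,0,0])

```text
clock: 46.83
position: [483.7, -355.7, 194.7]
tool_rot: [-0.001, 0.048, 0.999, -0.0]
force: [-0.5, -0.1, -0.4]
opening: 51.1
finger_force: 0.0
```

Run:
```python
from h import *
t=read_camera('top')
go(483.4,-355.5,139,-5.5)
```

```text
t46.9 pos [ 483.7 -354.   194.8] yaw -5.5 F [-0.   0.2 -0.7] open 51.3
 turn [ 0.001 -0.002  0.001]  shift [ 0.001 -0.01   0.372]
```

Emit:
servo_tool(rows=[0,-0.009,0.08,0,0,0,0,0,0.1,0,0,0,0,0,0.1,0,0,0,0,0,0.07,0,0,0,0,0,0.022,0,0,0,0,0,0,0,0,0,0,0,0,0,0,0,0,0,0,0,0,0])

```text
clock: 47.55
position: [484.2, -354.3, 141.2]
tool_rot: [0.001, 0.046, 0.999, -0.0]
force: [0.6, -0.0, -0.5]
opening: 51.1
finger_force: 0.0
```

Emit:
servo_tool(rows=[0,0,0,0,0,0,0,0,0,0,0,0,0,0,0,0,0,0,0,0,0,0,0,0,0,0,0,0,0,0,0,0,0,0,0,0,0,0,0,0,0,0,0,0,0,0,0,0])

```text
clock: 48.22
position: [483.6, -354.2, 140.1]
tool_rot: [-0.0, 0.047, 0.999, 0.0]
force: [-0.2, 0.7, 0.6]
opening: 51.0
finger_force: 0.0
```

Run:
```python
from h import *
go(483.4,-355.5,139,-5.5)
```

```text
t48.2 pos [ 483.6 -354.2  140.1] yaw -5.3 F [-0.2  0.7  0.6] open 51.0
 turn [ 0.    -0.     0.004]  shift [ 0.001 -0.009  0.007]
```

Emit:
servo_tool(rows=[0.001,-0.008,0.004,0,0,0.004,0,0,0,0,0,0,0,0,0,0,0,0,0,0,0,0,0,0,0,0,0,0,0,0,0,0,0,0,0,0,0,0,0,0,0,0,0,0,0,0,0,0], gripper=-0.3)

```text
clock: 48.88
position: [483.4, -355.3, 139.5]
tool_rot: [0.0, 0.048, 0.999, -0.0]
force: [-0.8, 0.7, -0.4]
opening: 30.0
finger_force: 0.0
```

Emit:
servo_tool(rows=[0,0,0,0,0,0,0,0,0,0,0,0,0,0,0,0,0,0,0,0,0,0,0,0,0,0,0,0,0,0,0,0,0,0,0,0,0,0,0,0,0,0,0,0,0,0,0,0], gripper=-1)

```text
clock: 49.55
position: [483.4, -355.4, 139.6]
tool_rot: [0.0, 0.048, 0.999, -0.0]
force: [0.2, 0.2, 0.1]
opening: 17.6
finger_force: 58.7
```

Emit:
servo_tool(rows=[0,0,0,0,0,0,0,0,0,0,0,0,0,0,0,0,0,0,0,0,0,0,0,0,0,0,0,0,0,0,0,0,0,0,0,0,0,0,0,0,0,0,0,0,0,0,0,0])

```text
clock: 50.22
position: [483.4, -355.4, 139.6]
tool_rot: [0.0, 0.048, 0.999, -0.0]
force: [0.5, -1.0, 0.9]
opening: 17.3
finger_force: 58.8
```

Run:
```python
from h import *
go(483.4,-355.5,139,-5.5);print(robot.observe()['torque'])
```

```text
t50.2 pos [ 483.4 -355.4  139.6] yaw -5.5 F [ 0.5 -1.   0.9] open 17.3
 turn [-0.  0. -0.]  shift [-0.    -0.001  0.004]
[-0.06141036 -0.00310271  0.02081486]
```

Emit:
servo_tool(rows=[0,0,-0.03,0,0,0,0,0,-0.04,0,0,0,0,0,-0.05,0,0,0,0,0,-0.05,0,0,0,0,0,-0.05,0,0,0,0,0,-0.04,0,0,0,0,0,-0.03,0,0,0,0,0,0,0,0,0])

```text
clock: 50.88
position: [483.9, -355.7, 184.5]
tool_rot: [0.001, 0.048, 0.999, -0.001]
force: [-0.8, -0.6, -0.5]
opening: 17.4
finger_force: 58.8
```

Emit:
servo_tool(rows=[0.012,0.0593,0,0,0,0,0.0231,0.1185,0,0,0,0,0.0231,0.1185,0,0,0,0,0.0231,0.1185,0,0,0,0,0.0231,0.1185,0,0,0,0,0.0231,0.1185,0,0,0,0,0.0231,0.1185,0,0,0,0,0.0231,0.1185,0,0,0,0])

```text
clock: 51.55
position: [469.5, -218.7, 182.5]
tool_rot: [-0.001, 0.048, 0.999, 0.0]
force: [-0.1, -0.2, -1.3]
opening: 16.9
finger_force: 58.8
```

Emit:
servo_tool(rows=[0.0231,0.1185,0,0,0,0,0.0231,0.1185,0,0,0,0,0.0231,0.1185,0,0,0,0,0.0231,0.1185,0,0,0,0,0.0231,0.1185,0,0,0,0,0.0231,0.1185,0,0,0,0,0.0231,0.1185,0,0,0,0,0.0231,0.1185,0,0,0,0])

```text
clock: 52.22
position: [455.4, -74.7, 182.6]
tool_rot: [-0.0, 0.048, 0.999, 0.0]
force: [1.4, -0.3, -1.8]
opening: 17.2
finger_force: 58.8
```

Emit:
servo_tool(rows=[0.0231,0.1185,0,0,0,0,0.0231,0.1185,0,0,0,0,0.0231,0.1185,0,0,0,0,0.0231,0.1185,0,0,0,0,0.0231,0.1185,0,0,0,0,0.0231,0.1185,0,0,0,0,0.0231,0.1185,0,0,0,0,0.0231,0.1185,0,0,0,0])

```text
clock: 52.88
position: [441.4, 69.3, 182.6]
tool_rot: [-0.0, 0.048, 0.999, -0.0]
force: [0.5, -0.7, -0.7]
opening: 17.1
finger_force: 58.8
```

Emit:
servo_tool(rows=[0.012,0.0593,0,0,0,0,0,0,0,0,0,0,0,0,0,0,0,0,0,0,0,0,0,0,0,0,0,0,0,0,0,0,0,0,0,0,0,0,0,0,0,0,0,0,0,0,0,0])

```text
clock: 53.55
position: [441.5, 76.9, 183.0]
tool_rot: [-0.0, 0.048, 0.999, -0.0]
force: [0.4, -0.3, -1.5]
opening: 17.5
finger_force: 58.8
```

Run:
```python
from h import *
go(441.55,77.4,75.6+40,-5.5)
t=read_camera('top');s=read_camera('scene')
h=np.zeros((600,800,3),np.uint8); h[:600,:]=crop(s['pixels'],245,160,345,235,8); cv2.imwrite('pics/k.png',h)
```

```text
t53.5 pos [441.5  76.9 183. ] yaw -5.6 F [ 0.4 -0.3 -1.5] open 17.5
 turn [-0.    -0.    -0.001]  shift [-0.     0.003  0.45 ]
```

View pics/k.png

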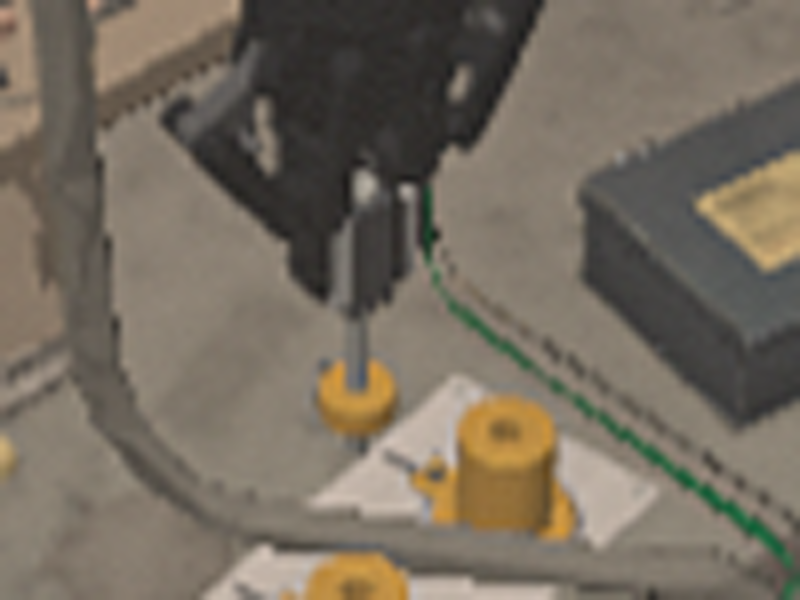

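Emit:
servo_tool(rows=[0,0.003,0.07,0,0,0,0,0,0.09,0,0,0,0,0,0.09,0,0,0,0,0,0.09,0,0,0,0,0,0.07,0,0,0,0,0,0.02,0,0,0,0,0,0,0,0,0,0,0,0,0,0,0])

```text
clock: 54.32
position: [441.8, 77.8, 119.0]
tool_rot: [0.0, 0.048, 0.999, -0.0]
force: [-0.5, 0.1, -1.5]
opening: 17.4
finger_force: 58.8
```

Emit:
servo_tool(rows=[0,0,0.01,0,0,0,0,0,0.01,0,0,0,0,0,0.01,0,0,0,0,0,0.01,0,0,0,0,0,0.01,0,0,0,0,0,0.01,0,0,0,0,0,0.01,0,0,0,0,0,0,0,0,0])

```text
clock: 54.98
position: [441.2, 77.6, 107.7]
tool_rot: [-0.0, 0.048, 0.999, -0.0]
force: [-0.2, 0.3, -1.6]
opening: 17.5
finger_force: 58.8
```

Run:
```python
from h import *
go(441.55,77.4,90,-5.5);print(robot.observe()['torque'])
```

```text
t55.0 pos [441.2  77.6 107.7] yaw -5.5 F [-0.2  0.3 -1.6] open 17.5
 turn [-0.    -0.001 -0.   ]  shift [-0.002 -0.001  0.118]
[0.03130785 0.0108655  0.05085921]
```

Emit:
servo_tool(rows=[0.002,0,0.014,0,0,0,0,0,0.014,0,0,0,0,0,0.014,0,0,0,0,0,0.014,0,0,0,0,0,0.014,0,0,0,0,0,0.014,0,0,0,0,0,0.014,0,0,0,0,0,0.012,0,0,0])

```text
clock: 55.65
position: [441.2, 77.7, 91.5]
tool_rot: [0.0, 0.048, 0.999, -0.0]
force: [-1.0, -0.4, 2.5]
opening: 17.3
finger_force: 59.1
```

Emit:
servo_tool(rows=[0,0,0.006,0,0,0,0,0,0.006,0,0,0,0,0,0.004,0,0,0,0,0,0,0,0,0,0,0,0,0,0,0,0,0,0,0,0,0,0,0,0,0,0,0,0,0,0,0,0,0])

```text
clock: 56.32
position: [441.7, 77.7, 90.9]
tool_rot: [0.001, 0.048, 0.999, -0.0]
force: [-5.3, -0.3, 15.5]
opening: 17.3
finger_force: 61.2
```

Run:
```python
from h import *
go(441.55,77.4,90,-5.5);print(robot.observe()['torque'])
```

```text
t56.3 pos [441.7  77.7  90.9] yaw -5.5 F [-5.3 -0.3 15.5] open 17.3
 turn [0.    0.002 0.001]  shift [ 0.001 -0.002  0.006]
[-0.07891805  2.45993745 -0.01611922]
```

Emit:
servo_tool(rows=[0,0,0,0,0,0,0,0,0,0,0,0,0,0,0,0,0,0,0,0,0,0,0,0,0,0,0,0,0,0,0,0,0,0,0,0,0,0,0,0,0,0,0,0,0,0,0,0])

```text
clock: 56.98
position: [441.7, 77.7, 90.9]
tool_rot: [0.001, 0.048, 0.999, -0.0]
force: [-5.7, -0.2, 15.4]
opening: 17.3
finger_force: 61.2
```

Emit:
servo_tool(rows=[0,0,0,0,0,0,0,0,0,0,0,0,0,0,0,0,0,0,0,0,0,0,0,0,0,0,0,0,0,0,0,0,0,0,0,0,0,0,0,0,0,0,0,0,0,0,0,0])

```text
clock: 57.65
position: [441.7, 77.7, 90.9]
tool_rot: [0.001, 0.048, 0.999, 0.0]
force: [-5.3, -0.5, 15.9]
opening: 17.4
finger_force: 61.2
```

Emit:
servo_tool(rows=[0,0,-0.02,0,0,0,0,0,-0.04,0,0,0,0,0,-0.05,0,0,0,0,0,-0.06,0,0,0,0,0,-0.07,0,0,0,0,0,-0.07,0,0,0,0,0,-0.06,0,0,0,0,0,-0.02,0,0,0])

```text
clock: 58.32
position: [442.1, 78.0, 149.5]
tool_rot: [0.001, 0.048, 0.999, 0.001]
force: [-0.2, 0.4, -0.4]
opening: 17.1
finger_force: 58.9
```

Emit:
servo_tool(rows=[-0.012,-0.05,0,0,0,0,-0.027,-0.111,0,0,0,0,-0.027,-0.111,0,0,0,0,-0.027,-0.111,0,0,0,0,-0.026,-0.111,0,0,0,0,-0.015,-0.059,0,0,0,0,0,0,0,0,0,0,0,0,0,0,0,0])

```text
clock: 58.98
position: [453.0, -7.2, 147.2]
tool_rot: [-0.0, 0.049, 0.999, -0.0]
force: [0.2, 0.3, -1.2]
opening: 17.4
finger_force: 58.8
```

Run:
```python
from h import *
go(453.7,-7,75.6+45,-5.5)
t=read_camera('top');s=read_camera('scene')
for nm,g in(('tall',(430,163)),('short',(442,79)),('middle',(454,-6))):
  for C in([s],): 
    x,f=fit(C,HT[nm],*g,.14); print(nm,x.round(2),np.degrees(x[2]).round(1)%360,round(f,2))
```

```text
t59.0 pos [453.   -7.2 147.2] yaw -5.6 F [ 0.2  0.3 -1.2] open 17.4
 turn [-0.    -0.001 -0.002]  shift [-0.005  0.001  0.177]
tall [4.2971e+02 1.6417e+02 1.1000e-01] 6.5 47.87
short [440.45  78.13  -0.61] 325.1 30.63
middle [ 4.54e+02 -6.69e+00  1.90e-01] 10.7 98.95
```

Emit:
servo_tool(rows=[-0.005,0.001,0.03,0,0,0,0,0,0.04,0,0,0,0,0,0.04,0,0,0,0,0,0.02,0,0,0,0,0,0,0,0,0,0,0,0.01,0,0,0,0,0,0.01,0,0,0,0,0,0.01,0,0,0])

```text
clock: 59.75
position: [454.1, -6.6, 123.7]
tool_rot: [0.0, 0.048, 0.999, 0.0]
force: [-0.1, 0.7, -1.8]
opening: 17.3
finger_force: 58.8
```

Emit:
servo_tool(rows=[0,0,0.01,0,0,0,0,0,0.01,0,0,0,0,0,0.01,0,0,0,0,0,0.01,0,0,0,0,0,0.01,0,0,0,0,0,0.01,0,0,0,0,0,0.01,0,0,0,0,0,0.01,0,0,0])

```text
clock: 60.42
position: [454.0, -6.7, 111.5]
tool_rot: [0.0, 0.048, 0.999, -0.0]
force: [0.0, 0.1, -1.8]
opening: 17.3
finger_force: 58.8
```

Run:
```python
from h import *
go(453.7,-7,90,-5.5)
```

```text
t60.4 pos [454.   -6.7 111.5] yaw -5.5 F [ 0.   0.1 -1.8] open 17.3
 turn [-0.  0. -0.]  shift [ 0.002 -0.002  0.143]
```

Inside the middle bore. Lowering to the bottom and holding.

Emit:
servo_tool(rows=[0.002,-0.002,0.017,0,0,0,0,0,0.017,0,0,0,0,0,0.017,0,0,0,0,0,0.017,0,0,0,0,0,0.017,0,0,0,0,0,0.017,0,0,0,0,0,0.017,0,0,0,0,0,0.014,0,0,0])

```text
clock: 61.08
position: [453.7, -7.0, 91.6]
tool_rot: [0.0, 0.048, 0.999, -0.0]
force: [-0.9, 0.1, 2.5]
opening: 17.2
finger_force: 59.2
```

Emit:
servo_tool(rows=[0,0,0.008,0,0,0,0,0,0.008,0,0,0,0,0,0.004,0,0,0,0,0,0,0,0,0,0,0,0,0,0,0,0,0,0,0,0,0,0,0,0,0,0,0,0,0,0,0,0,0])

```text
clock: 61.75
position: [454.3, -7.1, 90.9]
tool_rot: [0.001, 0.048, 0.999, -0.0]
force: [-6.6, 0.2, 18.7]
opening: 17.0
finger_force: 61.8
```

Emit:
servo_tool(rows=[0,0,0,0,0,0,0,0,0,0,0,0,0,0,0,0,0,0,0,0,0,0,0,0,0,0,0,0,0,0,0,0,0,0,0,0,0,0,0,0,0,0,0,0,0,0,0,0])

```text
clock: 62.42
position: [454.3, -7.0, 90.9]
tool_rot: [0.001, 0.048, 0.999, -0.0]
force: [-6.4, 1.5, 18.2]
opening: 17.3
finger_force: 61.8
```

Emit:
servo_tool(rows=[0,0,0,0,0,0,0,0,0,0,0,0,0,0,0,0,0,0,0,0,0,0,0,0,0,0,0,0,0,0,0,0,0,0,0,0,0,0,0,0,0,0,0,0,0,0,0,0])

```text
clock: 63.08
position: [454.3, -7.1, 90.9]
tool_rot: [0.001, 0.048, 0.999, -0.0]
force: [-6.3, 1.8, 17.8]
opening: 17.3
finger_force: 61.8
```

Run:
```python
from h import *
go(453.7,-7,90,-5.5)
```

```text
t63.1 pos [454.3  -7.1  90.9] yaw -5.5 F [-6.3  1.8 17.8] open 17.3
 turn [-0.     0.003  0.001]  shift [0.004 0.    0.006]
```

Emit:
servo_tool(rows=[0,0,-0.02,0,0,0,0,0,-0.04,0,0,0,0,0,-0.06,0,0,0,0,0,-0.08,0,0,0,0,0,-0.08,0,0,0,0,0,-0.08,0,0,0,0,0,-0.06,0,0,0,0,0,-0.02,0,0,0])

```text
clock: 63.75
position: [454.6, -6.8, 156.4]
tool_rot: [0.001, 0.048, 0.999, 0.0]
force: [0.3, 0.3, -0.9]
opening: 17.2
finger_force: 58.8
```

Emit:
servo_tool(rows=[0.012,0.05,0,0,0,0,0.027,0.111,0,0,0,0,0.027,0.111,0,0,0,0,0.027,0.111,0,0,0,0,0.027,0.111,0,0,0,0,0.027,0.111,0,0,0,0,0.027,0.111,0,0,0,0,0.027,0.111,0,0,0,0])

```text
clock: 64.42
position: [434.7, 120.5, 153.8]
tool_rot: [-0.001, 0.048, 0.999, -0.0]
force: [-0.2, -0.2, -0.8]
opening: 17.3
finger_force: 58.8
```

Emit:
servo_tool(rows=[0.027,0.111,0,0,0,0,0.027,0.111,0,0,0,0,0.015,0.059,0,0,0,0,0,0,0,0,0,0,0,0,0,0,0,0,0,0,0,0,0,0,0,0,0,0,0,0,0,0,0,0,0,0])

```text
clock: 65.08
position: [429.3, 161.8, 154.6]
tool_rot: [-0.0, 0.049, 0.999, -0.0]
force: [0.0, 0.2, -1.1]
opening: 17.2
finger_force: 58.8
```

Run:
```python
from h import *
go(429.35,162.25,75.6+55,-5.5)
```

```text
t65.1 pos [429.3 161.8 154.6] yaw -5.6 F [ 0.   0.2 -1.1] open 17.2
 turn [-0.    -0.    -0.001]  shift [0.    0.003 0.16 ]
```

Emit:
servo_tool(rows=[0,0.003,0.03,0,0,0,0,0,0.04,0,0,0,0,0,0.03,0,0,0,0,0,0.01,0,0,0,0,0,0.01,0,0,0,0,0,0.01,0,0,0,0,0,0.01,0,0,0,0,0,0.01,0,0,0])

```text
clock: 65.75
position: [430.0, 163.1, 132.6]
tool_rot: [0.001, 0.048, 0.999, 0.0]
force: [0.9, -0.1, -0.5]
opening: 17.4
finger_force: 58.9
```

Emit:
servo_tool(rows=[0,0,0.01,0,0,0,0,0,0.01,0,0,0,0,0,0.01,0,0,0,0,0,0.01,0,0,0,0,0,0.01,0,0,0,0,0,0.01,0,0,0,0,0,0.01,0,0,0,0,0,0,0,0,0])

```text
clock: 66.42
position: [429.3, 162.9, 121.4]
tool_rot: [-0.0, 0.048, 0.999, 0.0]
force: [1.4, 0.2, -0.9]
opening: 17.4
finger_force: 58.9
```

Run:
```python
from h import *
go(429.35,162.25,90.9,-5.5)
```

```text
t66.4 pos [429.3 162.9 121.4] yaw -5.5 F [ 1.4  0.2 -0.9] open 17.4
 turn [ 0. -0. -0.]  shift [-0.001 -0.004  0.203]
```

Emit:
servo_tool(rows=[-0.003,-0.003,0.014,0,0,0,0,0,0.014,0,0,0,0,0,0.014,0,0,0,0,0,0.014,0,0,0,0,0,0.014,0,0,0,0,0,0.014,0,0,0,0,0,0.014,0,0,0,0,0,0.014,0,0,0])

```text
clock: 67.08
position: [430.0, 162.4, 104.8]
tool_rot: [0.0, 0.048, 0.999, 0.0]
force: [1.7, 0.4, -0.1]
opening: 17.3
finger_force: 59.0
```

Emit:
servo_tool(rows=[0,0,0.016,0,0,0,0,0,0.016,0,0,0,0,0,0.016,0,0,0,0,0,0.016,0,0,0,0,0,0.012,0,0,0,0,0,0.008,0,0,0,0,0,0.008,0,0,0,0,0,0.006,0,0,0])

```text
clock: 67.75
position: [430.4, 162.5, 91.0]
tool_rot: [0.001, 0.048, 0.999, 0.0]
force: [-0.3, 0.6, 14.8]
opening: 17.0
finger_force: 60.8
```

Emit:
servo_tool(rows=[0,0,0,0,0,0,0,0,0,0,0,0,0,0,0,0,0,0,0,0,0,0,0,0,0,0,0,0,0,0,0,0,0,0,0,0,0,0,0,0,0,0,0,0,0,0,0,0])

```text
clock: 68.42
position: [430.3, 162.5, 91.0]
tool_rot: [0.001, 0.048, 0.999, 0.0]
force: [2.5, -0.2, 7.3]
opening: 17.2
finger_force: 60.2
```

Emit:
servo_tool(rows=[0,0,0,0,0,0,0,0,0,0,0,0,0,0,0,0,0,0,0,0,0,0,0,0,0,0,0,0,0,0,0,0,0,0,0,0,0,0,0,0,0,0,0,0,0,0,0,0])

```text
clock: 69.08
position: [430.3, 162.5, 91.0]
tool_rot: [0.001, 0.048, 0.999, 0.0]
force: [2.1, 0.9, 8.6]
opening: 17.4
finger_force: 60.2
```

Run:
```python
from h import *
go(429.35,162.25,90.9,-5.5)
```

```text
t69.1 pos [430.3 162.5  91. ] yaw -5.5 F [2.1 0.9 8.6] open 17.4
 turn [0.001 0.002 0.   ]  shift [ 0.006 -0.002  0.001]
```

Emit:
servo_tool(rows=[0,0,0.003,0,0,0,0,0,0,0,0,0,0,0,0,0,0,0,0,0,0,0,0,0,0,0,0,0,0,0,0,0,0,0,0,0,0,0,0,0,0,0,0,0,0,0,0,0])

```text
clock: 69.75
position: [430.4, 162.5, 91.0]
tool_rot: [0.001, 0.048, 0.999, 0.0]
force: [1.0, 0.0, 10.6]
opening: 17.1
finger_force: 60.6
```

Emit:
servo_tool(rows=[0,0,0,0,0,0,0,0,0,0,0,0,0,0,0,0,0,0,0,0,0,0,0,0,0,0,0,0,0,0,0,0,0,0,0,0,0,0,0,0,0,0,0,0,0,0,0,0])

```text
clock: 70.42
position: [430.4, 162.5, 91.0]
tool_rot: [0.001, 0.048, 0.999, 0.0]
force: [0.5, 0.7, 10.2]
opening: 17.1
finger_force: 60.6
```

Emit:
servo_tool(rows=[0,0,-0.02,0,0,0,0,0,-0.05,0,0,0,0,0,-0.09,0,0,0,0,0,-0.1,0,0,0,0,0,-0.11,0,0,0,0,0,-0.11,0,0,0,0,0,-0.1,0,0,0,0,0,-0.05,0,0,0])

```text
clock: 71.08
position: [429.1, 162.1, 185.3]
tool_rot: [-0.001, 0.048, 0.999, -0.0]
force: [0.8, 1.4, -1.6]
opening: 17.3
finger_force: 58.8
```

Emit:
servo_tool(rows=[-0.0123,-0.0607,0,0,0,0,-0.0246,-0.1214,0,0,0,0,-0.0246,-0.1214,0,0,0,0,-0.0246,-0.1214,0,0,0,0,-0.0246,-0.1214,0,0,0,0,-0.0246,-0.1214,0,0,0,0,-0.0246,-0.1214,0,0,0,0,-0.0246,-0.1214,0,0,0,0])

```text
clock: 71.75
position: [442.6, 22.2, 182.7]
tool_rot: [-0.002, 0.048, 0.999, -0.0]
force: [0.2, -0.1, -0.6]
opening: 17.5
finger_force: 58.8
```

Emit:
servo_tool(rows=[-0.0246,-0.1214,0,0,0,0,-0.0246,-0.1214,0,0,0,0,-0.0246,-0.1214,0,0,0,0,-0.0246,-0.1214,0,0,0,0,-0.0246,-0.1214,0,0,0,0,-0.0246,-0.1214,0,0,0,0,-0.0246,-0.1214,0,0,0,0,-0.0246,-0.1214,0,0,0,0])

```text
clock: 72.42
position: [457.9, -125.1, 182.7]
tool_rot: [-0.002, 0.048, 0.999, 0.0]
force: [0.1, 0.5, -1.0]
opening: 17.4
finger_force: 58.8
```

Emit:
servo_tool(rows=[-0.0246,-0.1214,0,0,0,0,-0.0246,-0.1214,0,0,0,0,-0.0246,-0.1214,0,0,0,0,-0.0246,-0.1214,0,0,0,0,-0.0246,-0.1214,0,0,0,0,-0.0246,-0.1214,0,0,0,0,-0.0246,-0.1214,0,0,0,0,-0.0246,-0.1214,0,0,0,0])

```text
clock: 73.08
position: [473.4, -272.6, 182.4]
tool_rot: [-0.002, 0.048, 0.999, 0.001]
force: [0.4, 0.2, -0.2]
opening: 17.1
finger_force: 58.8
```

Emit:
servo_tool(rows=[-0.0246,-0.1214,0,0,0,0,-0.0246,-0.1214,0,0,0,0,-0.0246,-0.1214,0,0,0,0,-0.0246,-0.1214,0,0,0,0,-0.0123,-0.0607,0,0,0,0,0,0,0,0,0,0,0,0,0,0,0,0,0,0,0,0,0,0])

```text
clock: 73.75
position: [483.1, -354.4, 183.6]
tool_rot: [-0.001, 0.048, 0.999, 0.001]
force: [-0.3, -0.0, -0.8]
opening: 17.5
finger_force: 58.8
```

Emit:
servo_tool(rows=[0,0,0,0,0,0,0,0,0,0,0,0,0,0,0,0,0,0,0,0,0,0,0,0,0,0,0,0,0,0,0,0,0,0,0,0,0,0,0,0,0,0,0,0,0,0,0,0])

```text
clock: 74.42
position: [483.6, -355.1, 184.2]
tool_rot: [-0.0, 0.048, 0.999, 0.0]
force: [-1.1, 0.2, -1.7]
opening: 17.1
finger_force: 58.8
```

Run:
```python
from h import *
go(483.4,-355.4,160,-5.5)
t=read_camera('top');s=read_camera('scene')
for nm,g in(('tall',(430,163)),('short',(442,79)),('middle',(454,-6))):
  for C in([t],[s],[t,s]): 
    x,f=fit(C,HT[nm],*g,.14); print(nm,x.round(2),np.degrees(x[2]).round(1)%360,round(f,2))
p=(453,80.25,.141)
for C in ([t],[s],[t,s]): print([ (np.round(fitcirc(C,p,y,rng=20)[0],2)).tolist() for y in((85,),(0,),(-85,),(85,0,-85))])
```

```text
t74.4 pos [ 483.6 -355.1  184.2] yaw -5.5 F [-1.1  0.2 -1.7] open 17.1
 turn [ 0. -0. -0.]  shift [ 0.001 -0.002  0.161]
tall [4.2619e+02 1.6116e+02 1.5000e-01] 8.9 22.86
tall [4.2661e+02 1.6262e+02 3.0000e-02] 1.9 48.99
tall [4.2673e+02 1.6206e+02 1.2000e-01] 6.9 73.91
short [4.3968e+02 7.7450e+01 1.4000e-01] 8.2 22.49
short [440.44  78.13  -0.48] 332.7 30.56
short [4.3967e+02 7.7480e+01 1.5000e-01] 8.8 58.14
middle [ 4.5525e+02 -9.2000e+00  2.8000e-01] 15.8 43.33
middle [ 4.5606e+02 -8.6000e+00  2.7000e-01] 15.2 98.65
middle [ 4.5415e+02 -8.1300e+00  1.8000e-01] 10.3 142.29
[[-1.05, -0.84], [23.62, -26.24], [-11.87, -0.45], [-0.06, -0.59]]
[[-11.05, 0.02], [3.92, -0.5], [-9.39, -0.5], [-10.02, -0.1]]
[[-10.83, -0.3], [12.02, -24.3], [-9.72, -0.15], [-9.86, -0.44]]
```

The tall socket got dragged about 3.7 mm on withdrawal. I'll re-centre it after the rod is stored. Inserting the rod now.

Emit:
servo_tool(rows=[0.001,-0.002,0.03,0,0,0,0,0,0.05,0,0,0,0,0,0.05,0,0,0,0,0,0.03,0,0,0,0,0,0.01,0,0,0,0,0,0.01,0,0,0,0,0,0.01,0,0,0,0,0,0.01,0,0,0])

```text
clock: 75.18
position: [483.6, -355.5, 154.4]
tool_rot: [0.0, 0.048, 0.999, -0.0]
force: [0.3, 0.4, -1.2]
opening: 17.6
finger_force: 58.8
```

Emit:
servo_tool(rows=[0,0,0.01,0,0,0,0,0,0.01,0,0,0,0,0,0.01,0,0,0,0,0,0.01,0,0,0,0,0,0.01,0,0,0,0,0,0.01,0,0,0,0,0,0,0,0,0,0,0,0,0,0,0])

```text
clock: 75.85
position: [483.4, -355.4, 145.1]
tool_rot: [-0.0, 0.048, 0.999, 0.0]
force: [1.0, -0.8, -0.8]
opening: 17.2
finger_force: 58.8
```

Run:
```python
from h import *
go(483.4,-355.4,112.6,-5.5)
```

```text
t75.8 pos [ 483.4 -355.4  145.1] yaw -5.5 F [ 1.  -0.8 -0.8] open 17.2
 turn [ 0. -0. -0.]  shift [-0.    -0.     0.217]
```

In the collet without contact forces. Lowering to about 1 mm above rest.

Emit:
servo_tool(rows=[0,0,0.015,0,0,0,0,0,0.02,0,0,0,0,0,0.02,0,0,0,0,0,0.02,0,0,0,0,0,0.02,0,0,0,0,0,0.02,0,0,0,0,0,0.02,0,0,0,0,0,0.02,0,0,0])

```text
clock: 76.52
position: [483.4, -355.4, 121.6]
tool_rot: [-0.0, 0.048, 0.999, 0.0]
force: [0.4, 0.1, -0.9]
opening: 17.3
finger_force: 58.8
```

Emit:
servo_tool(rows=[0,0,0.02,0,0,0,0,0,0.02,0,0,0,0,0,0.015,0,0,0,0,0,0.007,0,0,0,0,0,0,0,0,0,0,0,0,0,0,0,0,0,0,0,0,0,0,0,0,0,0,0])

```text
clock: 77.18
position: [483.5, -355.4, 112.7]
tool_rot: [0.0, 0.048, 0.999, -0.0]
force: [0.0, -0.1, -0.5]
opening: 17.4
finger_force: 59.0
```

Run:
```python
from h import *
go(483.4,-355.4,111.6,-5.5)
```

```text
t77.2 pos [ 483.5 -355.4  112.7] yaw -5.5 F [ 0.  -0.1 -0.5] open 17.4
 turn [-0.  0. -0.]  shift [0.001 0.    0.007]
```

Emit:
servo_tool(rows=[0,0,0.004,0,0,0,0,0,0,0,0,0,0,0,0,0,0,0,0,0,0,0,0,0,0,0,0,0,0,0,0,0,0,0,0,0,0,0,0,0,0,0,0,0,0,0,0,0])

```text
clock: 77.85
position: [483.6, -355.5, 112.3]
tool_rot: [0.0, 0.048, 0.999, -0.0]
force: [-0.5, 0.5, 2.1]
opening: 17.4
finger_force: 59.3
```

Emit:
servo_tool(rows=[0,0,0,0,0,0,0,0,0,0,0,0,0,0,0,0,0,0,0,0,0,0,0,0,0,0,0,0,0,0,0,0,0,0,0,0,0,0,0,0,0,0,0,0,0,0,0,0], gripper=-0.2)

```text
clock: 78.52
position: [483.5, -355.4, 112.1]
tool_rot: [0.0, 0.048, 0.999, -0.0]
force: [-0.5, 0.3, 0.6]
opening: 33.7
finger_force: 0.0
```

Emit:
servo_tool(rows=[0,0,-0.05,0,0,0,0,0,-0.1,0,0,0,0,0,-0.1,0,0,0,0,0,-0.1,0,0,0,0,0,-0.1,0,0,0,0,0,-0.05,0,0,0,0,0,0,0,0,0,0,0,0,0,0,0])

```text
clock: 79.18
position: [483.5, -355.3, 187.1]
tool_rot: [0.0, 0.048, 0.999, 0.0]
force: [0.4, 0.4, -1.1]
opening: 34.4
finger_force: 0.0
```

Run:
```python
from h import *
# lever pushing start: knob at open angle; come from +tangent side
a=np.radians(142.2);k=np.array([483.4,-355.5])+85*np.array([np.cos(a),np.sin(a)]);print(k)
tan=np.array([np.sin(a),-np.cos(a)]);q=k+tan*34;print(q)
go(q[0],q[1],190,-20)
```

```text
[ 416.23682395 -303.40290044]
[ 437.07566377 -276.53763002]
t79.2 pos [ 483.5 -355.3  187.1] yaw -5.5 F [ 0.4  0.4 -1.1] open 34.4
 turn [0.    0.001 0.322]  shift [ 0.471  0.387 -0.019]
```

Emit:
servo_tool(rows=[0.12,0.075,0,0,0,0,0.12,0.075,0,0,0,0,0.12,0.075,0,0,0,0,0.12,0.076,0,0,0,0,0,0,0,0,0,0,0,0,0.1,0,0,0,0,0,0.15,0,0,0,0,0,0.15,0,0,0], gripper=-0.3)

```text
clock: 79.85
position: [416.2, -303.4, 126.0]
tool_rot: [0.0, 0.048, 0.999, 0.0]
force: [-0.3, 0.3, -0.5]
opening: 30.0
finger_force: 0.0
```

Run:
```python
from h import *
go(416.2,-303.4,62,-5.5)
```

```text
t79.8 pos [ 416.2 -303.4  126. ] yaw -5.5 F [-0.3  0.3 -0.5] open 30.0
 turn [ 0.     0.001 -0.   ]  shift [-0.     0.     0.427]
```

Emit:
servo_tool(rows=[0,0,0.12,0,0,0,0,0,0.12,0,0,0,0,0,0.1,0,0,0,0,0,0.06,0,0,0,0,0,0.02,0,0,0,0,0,0,0,0,0,0,0,0,0,0,0,0,0,0,0,0,0])

```text
clock: 80.52
position: [416.8, -303.9, 65.0]
tool_rot: [0.001, 0.048, 0.999, -0.0]
force: [-0.5, 0.2, 0.9]
opening: 29.7
finger_force: 0.0
```

Emit:
servo_tool(rows=[0,0,0,0,0,0,0,0,0,0,0,0,0,0,0,0,0,0,0,0,0,0,0,0,0,0,0,0,0,0,0,0,0,0,0,0,0,0,0,0,0,0,0,0,0,0,0,0], gripper=-1)

```text
clock: 81.18
position: [416.5, -303.6, 65.0]
tool_rot: [0.001, 0.048, 0.999, -0.0]
force: [-1.2, 1.5, 6.0]
opening: 12.2
finger_force: 58.4
```

Run:
```python
from h import *
o,R,y=st();c=np.array([483.4,-355.5]);p=o['position'][:2]-c;a0=np.arctan2(p[1],p[0]);r=np.hypot(*p);print(r,np.degrees(a0),o['opening'],o['force'],o['position'])
P=[r*np.array([np.cos(a0+k*1.0/16),np.sin(a0+k*1.0/16)]) for k in range(17)]
for d in np.diff(P,axis=0): print((R.T@np.r_[d,0]/150).round(3)[:2].tolist())
```

```text
84.6344240171156 142.20531601647784 12.240118085933549 [-1.21773816  1.47207569  5.9731576 ] [ 416.52087305 -303.63316949   65.01763888]
[0.018, -0.03]
[0.016, -0.031]
[0.014, -0.032]
[0.012, -0.033]
[0.01, -0.034]
[0.008, -0.034]
[0.006, -0.035]
[0.003, -0.035]
[0.001, -0.035]
[-0.001, -0.035]
[-0.003, -0.035]
[-0.005, -0.035]
[-0.008, -0.034]
[-0.01, -0.034]
[-0.012, -0.033]
[-0.014, -0.032]
```

Emit:
servo_tool(rows=[0.018,-0.03,0,0,0,0,0.016,-0.031,0,0,0,0,0.014,-0.032,0,0,0,0,0.012,-0.033,0,0,0,0,0.01,-0.034,0,0,0,0,0.008,-0.034,0,0,0,0,0.006,-0.035,0,0,0,0,0.003,-0.035,0,0,0,0])

```text
clock: 81.85
position: [397.6, -340.6, 64.9]
tool_rot: [-0.002, 0.048, 0.999, 0.001]
force: [-5.6, 11.1, 14.8]
opening: 12.7
finger_force: 59.8
```

Emit:
servo_tool(rows=[0.001,-0.035,0,0,0,0,-0.001,-0.035,0,0,0,0,-0.003,-0.035,0,0,0,0,-0.005,-0.035,0,0,0,0,-0.008,-0.034,0,0,0,0,-0.01,-0.034,0,0,0,0,0,0,0,0,0,0,0,0,0,0,0,0])

```text
clock: 82.52
position: [398.6, -373.9, 64.7]
tool_rot: [-0.001, 0.048, 0.999, -0.0]
force: [-4.8, -1.9, 5.5]
opening: 12.1
finger_force: 59.4
```

Run:
```python
from h import *
o,R,y=st();c=np.array([483.4,-355.5]);p=o['position'][:2]-c;print(np.hypot(*p),np.degrees(np.arctan2(p[1],p[0]))%360,o['opening'],o['force'],o['position'])
```

```text
86.76635009767325 192.23883013663607 12.087002306713668 [-4.78262978 -1.86272826  5.49633529] [ 398.60563628 -373.8933518    64.67336407]
```

Emit:
servo_tool(rows=[-0.006,-0.017,0,0,0,0,-0.006,-0.017,0,0,0,0,-0.007,-0.017,0,0,0,0,-0.008,-0.017,0,0,0,0,0,0,0,0,0,0,0,0,0,0,0,0,0,0,0,0,0,0,0,0,0,0,0,0])

```text
clock: 83.18
position: [401.0, -383.5, 64.6]
tool_rot: [-0.002, 0.048, 0.999, 0.0]
force: [-7.2, 1.5, 7.8]
opening: 12.1
finger_force: 59.7
```

Emit:
servo_tool(rows=[-0.005,-0.01,0,0,0,0,-0.005,-0.01,0,0,0,0,0,0,0,0,0,0,0,0,0,0,0,0,0,0,0,0,0,0,0,0,0,0,0,0,0,0,0,0,0,0,0,0,0,0,0,0])

```text
clock: 83.85
position: [400.9, -383.7, 64.5]
tool_rot: [-0.003, 0.048, 0.999, 0.003]
force: [-10.2, 13.4, 16.4]
opening: 12.6
finger_force: 60.8
```

Run:
```python
from h import *
o,R,y=st();c=np.array([483.4,-355.5]);p=o['position'][:2]-c;print(np.hypot(*p),np.degrees(np.arctan2(p[1],p[0]))%360,o['opening'],o['force'],o['position'])
```

```text
87.16722503552005 198.8860721532812 12.569939276561412 [-10.21831346  13.35300504  16.36562105] [ 400.92550351 -383.71493486   64.51724922]
```

Emit:
servo_tool(rows=[-0.002,-0.01,0,0,0,0,-0.002,-0.01,0,0,0,0,0,0,0,0,0,0,0,0,0,0,0,0,0,0,0,0,0,0,0,0,0,0,0,0,0,0,0,0,0,0,0,0,0,0,0,0])

```text
clock: 84.52
position: [400.9, -383.9, 64.4]
tool_rot: [-0.004, 0.048, 0.999, 0.005]
force: [-11.2, 26.1, 23.5]
opening: 12.0
finger_force: 62.0
```

Run:
```python
from h import *
o,R,y=st();c=np.array([483.4,-355.5]);p=o['position'][:2]-c;print(np.hypot(*p),np.degrees(np.arctan2(p[1],p[0]))%360,o['opening'],o['force'],o['position'])
```

```text
87.26217954578716 198.9811641520477 12.023313992632382 [-11.20136052  26.09005247  23.53500636] [ 400.8826531  -383.88266091   64.4292391 ]
```

Emit:
servo_tool(rows=[0,0,0,0,0,0,0,0,0,0,0,0,0,0,0,0,0,0,0,0,-0.12,0,0,0,0,0,-0.2,0,0,0,0,0,-0.2,0,0,0,0,0,-0.2,0,0,0,0,0,-0.1,0,0,0], gripper=-0.2)

```text
clock: 85.18
position: [405.9, -391.5, 191.2]
tool_rot: [0.002, 0.048, 0.999, -0.002]
force: [0.6, -1.2, 0.7]
opening: 34.1
finger_force: 0.0
```

Run:
```python
from h import *
go(429.5,161.9,130,-5.5)
```

```text
t85.2 pos [ 405.9 -391.5  191.2] yaw -5.5 F [ 0.6 -1.2  0.7] open 34.1
 turn [-0.005  0.006 -0.   ]  shift [0.197 3.688 0.408]
```

Emit:
servo_tool(rows=[0.0082,0.1537,0,0,0,0,0.0082,0.1537,0,0,0,0,0.0082,0.1537,0,0,0,0,0.0082,0.1537,0,0,0,0,0.0082,0.1537,0,0,0,0,0.0082,0.1537,0,0,0,0,0.0082,0.1537,0,0,0,0,0.0082,0.1537,0,0,0,0], gripper=0.2)

```text
clock: 85.85
position: [412.9, -204.6, 187.1]
tool_rot: [0.0, 0.048, 0.999, -0.0]
force: [-0.2, -0.1, -0.6]
opening: 51.1
finger_force: 0.0
```

Emit:
servo_tool(rows=[0.0082,0.1537,0,0,0,0,0.0082,0.1537,0,0,0,0,0.0082,0.1537,0,0,0,0,0.0082,0.1537,0,0,0,0,0.0082,0.1537,0,0,0,0,0.0082,0.1537,0,0,0,0,0.0082,0.1537,0,0,0,0,0.0082,0.1537,0,0,0,0])

```text
clock: 86.52
position: [420.9, -19.9, 187.2]
tool_rot: [0.0, 0.048, 0.999, -0.0]
force: [0.5, -0.3, -0.3]
opening: 50.9
finger_force: 0.0
```

Emit:
servo_tool(rows=[0.0082,0.1537,0,0,0,0,0.0082,0.1537,0,0,0,0,0.0082,0.1537,0,0,0,0,0.0082,0.1537,0,0,0,0,0.0082,0.1537,0,0,0,0,0.0082,0.1537,0,0,0,0,0.0082,0.1537,0,0,0,0,0.0082,0.1537,0,0,0,0])

```text
clock: 87.18
position: [428.9, 164.9, 187.1]
tool_rot: [0.0, 0.048, 0.999, 0.0]
force: [0.9, 0.2, 0.9]
opening: 51.4
finger_force: 0.0
```

Emit:
servo_tool(rows=[0,0,0.1,0,0,0,0,0,0.1,0,0,0,0,0,0.1,0,0,0,0,0,0.1,0,0,0,0,0,0,0,0,0,0,0,0,0,0,0,0,0,0,0,0,0,0,0,0,0,0,0])

```text
clock: 87.85
position: [429.4, 164.1, 128.2]
tool_rot: [0.001, 0.048, 0.999, 0.001]
force: [-0.9, -0.0, -0.5]
opening: 51.1
finger_force: 0.0
```

Run:
```python
from h import *
go(429.5,161.9,22,-5.5)
s=read_camera('scene');x,f=fit([s],58,427,163,.14);print(x,f)
```

```text
t87.8 pos [429.4 164.1 128.2] yaw -5.5 F [-0.9 -0.  -0.5] open 51.1
 turn [ 0.002  0.002 -0.   ]  shift [-0.002 -0.015  0.708]
[427.7906989  162.21600624  -0.86065043] 43.247859954833984
```

Emit:
servo_tool(rows=[-0.002,-0.015,0.1,0,0,0,0,0,0.15,0,0,0,0,0,0.15,0,0,0,0,0,0.15,0,0,0,0,0,0.1,0,0,0,0,0,0.05,0,0,0,0,0,0,0,0,0,0,0,0,0,0,0])

```text
clock: 88.57
position: [429.2, 161.8, 22.8]
tool_rot: [0.0, 0.048, 0.999, 0.0]
force: [1.0, -0.3, 0.4]
opening: 51.0
finger_force: 0.0
```

Emit:
servo_tool(rows=[0,0,0,0,0,0,0,0,0,0,0,0,0,0,0,0,0,0,0,0,0,0,0,0,0,0,0,0,0,0,0,0,0,0,0,0,0,0,0,0,0,0,0,0,0,0,0,0], gripper=-1)

```text
clock: 89.23
position: [429.7, 162.1, 23.7]
tool_rot: [0.001, 0.048, 0.999, 0.001]
force: [-1.4, -0.7, 6.6]
opening: 35.3
finger_force: 59.9
```

Emit:
servo_tool(rows=[0,0,0,0,0,0,0,0,0,0,0,0,0,0,0,0,0,-0.15,0,0,0,0,0,-0.15,0,0,0,0,0,-0.15,0,0,0,0,0,-0.15,0,0,0,0,0,-0.15,0,0,0,0,0,-0.15], gripper=0.2)

```text
clock: 89.9
position: [428.6, 161.6, 22.1]
tool_rot: [0.0, -0.303, 0.953, 0.0]
force: [0.1, 0.4, 0.2]
opening: 51.3
finger_force: 0.0
```

Emit:
servo_tool(rows=[0,0,0,0,0,-0.15,0,0,0,0,0,-0.15,0,0,0,0,0,-0.15,0,0,0,0,0,-0.15,0,0,0,0,0,-0.15,0,0,0,0,0,-0.15,0,0,0,0,0,-0.15,0,0,0,0,0,-0.05])

```text
clock: 90.57
position: [428.6, 161.5, 22.1]
tool_rot: [0.0, -0.675, 0.738, 0.0]
force: [-0.4, -0.5, 0.6]
opening: 51.2
finger_force: 0.0
```

Run:
```python
from h import *
go(429.5,161.9,22,84.5)
```

```text
t90.6 pos [428.6 161.5  22.1] yaw 84.8 F [-0.4 -0.5  0.6] open 51.2
 turn [-0.     0.     0.007]  shift [-0.003 -0.006  0.001]
```

Close on x with a small correction, release, then leave and check.

Emit:
servo_tool(rows=[0,-0.006,0,0,0,0,0,0,0,0,0,0,0,0,0,0,0,0,0,0,0,0,0,0,0,0,0,0,0,0,0,0,0,0,0,0,0,0,0,0,0,0,0,0,0,0,0,0], gripper=-1)

```text
clock: 91.23
position: [429.6, 161.5, 22.4]
tool_rot: [0.0, -0.672, 0.74, -0.0]
force: [-1.6, -1.3, 5.7]
opening: 35.1
finger_force: 59.9
```

Emit:
servo_tool(rows=[0,0,0,0,0,0,0,0,0,0,0,0,0,0,0,0,0,0,0,0,-0.1,0,0,0,0,0,-0.22,0,0,0,0,0,-0.25,0,0,0,0,0,-0.25,0,0,0,0,0,-0.25,0,0,0], gripper=0.2)

```text
clock: 91.9
position: [429.1, 161.1, 184.2]
tool_rot: [-0.0, -0.672, 0.74, 0.0]
force: [1.3, 1.5, -0.1]
opening: 51.2
finger_force: 0.0
```

Emit:
servo_tool(rows=[0.05,0.2,0,0,0,0,0.05,0.2,0,0,0,0,0.1,0.2,0,0,0,0,0.2,0.1,0,0,0,0,0.25,0,0,0,0,0,0.25,0,0,0,0,0,0.25,0,0,0,0,0,0.25,0,0,0,0,0])

```text
clock: 92.57
position: [304.1, -38.8, 182.8]
tool_rot: [0.001, -0.673, 0.74, -0.0]
force: [1.9, -0.6, 0.6]
opening: 51.3
finger_force: 0.0
```

Emit:
servo_tool(rows=[0.25,0,0,0,0,0,0.25,0,0,0,0,0,0.25,0,0,0,0,0,0.25,0,0,0,0,0,0,0,0,0,0,0,0,0,0,0,0,0,0,0,0,0,0,0,0,0,0,0,0,0])

```text
clock: 93.23
position: [290.6, -186.0, 182.5]
tool_rot: [0.0, -0.673, 0.74, 0.0]
force: [0.8, 0.0, 0.1]
opening: 51.0
finger_force: 0.0
```

Run:
```python
from h import *
go(429.5,161.9,22,84.5)
t=read_camera('top');s=read_camera('scene')
for nm,g in(('tall',(430,163)),('short',(442,79)),('middle',(454,-6))):
  for C in([t],[s],[t,s]): 
    x,f=fit(C,HT[nm],*g,.14); print(nm,x.round(2),np.degrees(x[2]).round(1)%360,round(f,2))
h=np.zeros((600,800,3),np.uint8); h[:300,:500]=crop(t['pixels'],230,215,330,275,5)
h[:300,500:]=crop(t['pixels'],390,210,450,270,5);h[300:,:400]=crop(s['pixels'],245,205,325,265,5);h[300:,400:]=crop(s['pixels'],340,120,420,180,5)
cv2.imwrite('pics/l.png',h)
```

```text
t93.2 pos [ 290.6 -186.   182.5] yaw 84.6 F [0.8 0.  0.1] open 51.0
 turn [-0.     0.     0.002]  shift [-2.398 -0.699  1.07 ]
tall [4.2827e+02 1.6217e+02 1.9000e-01] 10.7 25.1
tall [4.2776e+02 1.6294e+02 9.0000e-02] 5.2 43.43
tall [4.2778e+02 1.6247e+02 1.5000e-01] 8.8 69.34
short [4.3968e+02 7.7500e+01 1.3000e-01] 7.4 23.98
short [440.44  78.12  -0.48] 332.7 29.91
short [4.3982e+02 7.7520e+01 1.4000e-01] 7.8 58.71
middle [ 4.5525e+02 -9.2000e+00  2.8000e-01] 15.8 44.59
middle [ 4.5606e+02 -8.6000e+00  2.7000e-01] 15.2 97.35
middle [ 4.5415e+02 -8.1200e+00  1.8000e-01] 10.4 142.27
```

View pics/l.png

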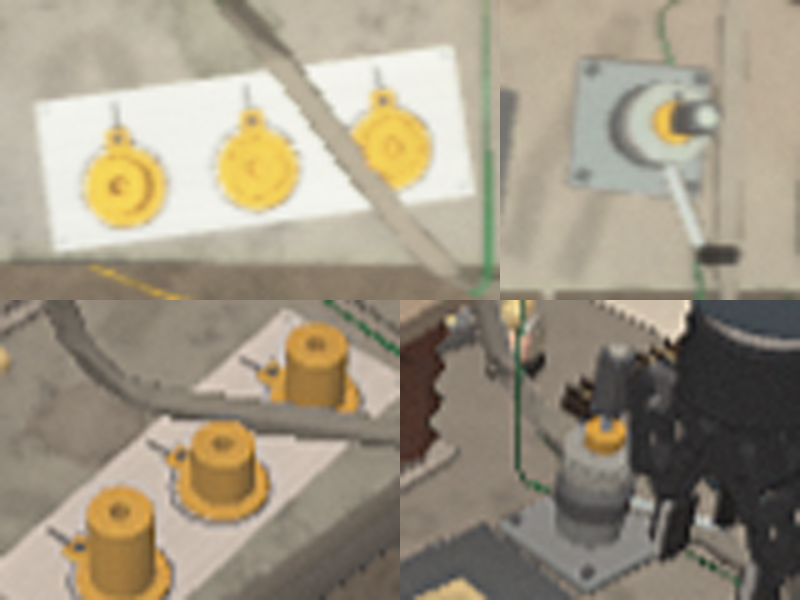

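Run:
```python
from h import *
t=read_camera('top');s=read_camera('scene')
p=(453,80.25,.141);u=np.array([np.cos(p[2]),np.sin(p[2])]);v=np.array([-u[1],u[0]])
# index line in sheet coords: darkness profile along the line & across
for c,n in((t,'top'),(s,'scene')):
    g=c['pixels'].astype(np.float32).min(2)
    for yy in(85,0,-85):
        X,Y=np.meshgrid(np.arange(20,60,.5),np.arange(-7,7.1,.5))
        q=np.array(p[:2])+X.reshape(-1,1)*u+(Y.reshape(-1,1)+yy)*v
        uv=proj(c,np.c_[q,np.ones(len(q))]).astype(np.float32)
        P=cv2.remap(g,uv[:,0][None],uv[:,1][None],cv2.INTER_CUBIC).reshape(X.shape)
        seg=P[:,(X[0]>32)&(X[0]<40)].mean(1); w=np.clip(np.median(seg)-seg-4,0,None); yc=(w*Y[:,0]).sum()/w.sum()
        prof=P[np.abs(Y[:,0]-yc)<1.1].mean(0); bg=P[np.abs(Y[:,0]-yc)>4.5].mean(0); d=bg-prof
        half=d[(X[0]>32)&(X[0]<39)].max()/2; e=X[0][(d>half)].max()
        # tab dark dot: min in 15..32
        X2,Y2=np.meshgrid(np.arange(12,34,.5),np.arange(-9,9.1,.5)); q=np.array(p[:2])+X2.reshape(-1,1)*u+(Y2.reshape(-1,1)+yy)*v
        uv=proj(c,np.c_[q,np.full(len(q),6.)]).astype(np.float32); r=c['pixels'][...,0].astype(np.float32)
        D=cv2.remap(r,uv[:,0][None],uv[:,1][None],cv2.INTER_CUBIC).reshape(X2.shape); w2=np.clip(D.min()+35-D,0,None)
        print(n,yy,'line y %.2f end x %.1f -> origin x %.1f'%(yc,e,e-54),'dot',((w2*X2).sum()/w2.sum()).round(2),((w2*Y2).sum()/w2.sum()).round(2))
for nm,x in dict(tall=(428,162.4),short=(439.8,77.5),mid=(452.2,-6.4)).items():
    d=np.array(x)-p[:2]; print(nm,(d@u).round(2),(d@v).round(2))
```

```text
top 85 line y -0.79 end x 41.0 -> origin x -13.0 dot 19.94 -0.39
top 0 line y -0.64 end x 40.5 -> origin x -13.5 dot 17.47 -1.64
top -85 line y -0.35 end x 40.0 -> origin x -14.0 dot 18.3 -1.26
scene 85 line y 0.10 end x 42.0 -> origin x -12.0 dot 17.43 1.58
scene 0 line y 0.42 end x 42.5 -> origin x -11.5 dot 18.02 0.13
scene -85 line y -0.18 end x 43.5 -> origin x -10.5 dot 18.68 0.55
tall -13.21 84.85
short -13.46 -0.87
mid -12.97 -85.68
```

```bash
python3 -c "
from station import robot
print(robot.sign_off())"
```

```text
the job is handed in; nothing more can be done
None
```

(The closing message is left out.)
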